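Demagnetise the datum spheres and box them

TASK

Demagnetise all the steel datum spheres from the blue tray as one batch: with the demagnetiser switched off (red knob pushed in; someone may have left it pulled out, then push it in first) lower every sphere gently into its well, pull the knob straight out until it clicks on, let it run for ten seconds, and push it fully home again. Then lift the spheres out and lower them gently into the felt-lined wooden storage box; never have the demagnetiser on with only part of the batch in the well, and leave the other things on the bench alone.

Things in the scene. Friction and masses are not known exactly. Their poses are not given: they have to be found in the camera images.
- demagnetiser: Light grey bench demagnetiser, fixed, 140 mm in x, 315 mm in y, 77 mm high. Origin on the bench under the middle of its well, x away from the robot, y to the left. Right part: deep open well, inside 116 mm in x, 166 mm in y, rim 64 mm and floor (black rubber mat) 18 mm above the bench. Left part (y 103 to 212 mm): console, its panel sloping 18 degrees to the robot, with the red knob.
- well_floor (a point): Centre of the well's floor (top of the rubber mat), axes as the demagnetiser's: inside the well runs x -58 to 58 mm, y -83 to 83 mm; the rim is 46 mm above this point.
- well_mat: The black rubber mat on the floor of the well, 115 x 165 x 4 mm; origin under its centre.
- knob (a joint): Travel of the red push-pull knob along the panel's normal: 0 = pushed in, off; 0.012 m = pulled out, on; both are end stops. An over-centre spring holds it at either end: about 8 N starts it moving, less as it moves on, and past the middle (0.006) it snaps over by itself. Its green stem shows only when it is out. Below 0.003 counts as in (off), above 0.009 as out (on).
- knob_grip (a point): Middle of the knob's red head, on its axis (head 36 mm in diameter, 18 mm thick, crown 9.5 mm farther out); 27 mm from the panel when pushed in; moves with the knob. Its z axis points straight out of the panel (the way to pull): up, leaning 18 degrees to the robot. Grip the head across its y axis; over 40 mm are free on either side.
- parts_tray: Blue open tray lying loose on the bench, 138 mm in its x and 215 mm in its y, walls 29 mm high, inside 122 x 200 mm, floor 3 mm thick; origin under its centre. The spheres stand in it at the start.
- storage_box: Loose deep wooden box lined with blue felt, open on top, outside 126 mm in its x, 176 mm in its y, 55 mm high, walls 5 mm; 0.7 kg. Origin under its centre.
- box_floor (a point): Centre of the box's felt floor, axes as the box's: inside x runs -58 to 58 mm, y -83 to 83 mm; the rim is 46 mm above this point.
- box_mat: The felt floor pad of the storage box, 115 x 165 x 4 mm, fixed in it; origin under its centre.
- sphere_1: Bright steel datum sphere, 30 mm in diameter, on a round foot (30 mm in diameter, 7 mm high); 36 mm high in all, 0.12 kg. Origin at the centre of the foot's underside, z up through the sphere, whose centre is 21 mm up. Two to four of the four spheres are there (None: absent, or held).
- sphere_2: Bright steel datum sphere, 30 mm in diameter, on a round foot (30 mm in diameter, 7 mm high); 36 mm high in all, 0.12 kg. Origin at the centre of the foot's underside, z up through the sphere, whose centre is 21 mm up. Two to four of the four spheres are there (None: absent, or held).
- sphere_3: Bright steel datum sphere, 30 mm in diameter, on a round foot (30 mm in diameter, 7 mm high); 36 mm high in all, 0.12 kg. Origin at the centre of the foot's underside, z up through the sphere, whose centre is 21 mm up. Two to four of the four spheres are there (None: absent, or held).
- sphere_4: Bright steel datum sphere, 30 mm in diameter, on a round foot (30 mm in diameter, 7 mm high); 36 mm high in all, 0.12 kg. Origin at the centre of the foot's underside, z up through the sphere, whose centre is 21 mm up. Two to four of the four spheres are there (None: absent, or held).
- loupe: Black inspection loupe, 38 mm in diameter and high; bystander. Origin under its centre.
- hex_key: Hex key, 31 x 83 x 5 mm; bystander. Origin under its centre.
- wash_bottle: White wash bottle with a red cap and bent spout, 51 x 71 x 180 mm; bystander. Origin under its body.
- stylus_case: Flat black stylus case, 53 x 92 x 20 mm; bystander. Origin under its centre.

How it is judged (in metres and radians):
On the way, in this order (a step that is already met when the one before it is completed fails the run):
1. all the spheres are in the well and the knob is in (off) (x of sphere_1 in the frame of well_floor between -0.058 and 0.058 m and y of sphere_1 in the frame of well_floor between -0.083 and 0.083 m and z of sphere_1 in the frame of well_floor between -0.006 and 0.025 m and x of sphere_2 in the frame of well_floor between -0.058 and 0.058 m and y of sphere_2 in the frame of well_floor between -0.083 and 0.083 m and z of sphere_2 in the frame of well_floor between -0.006 and 0.025 m and x of sphere_3 in the frame of well_floor between -0.058 and 0.058 m and y of sphere_3 in the frame of well_floor between -0.083 and 0.083 m and z of sphere_3 in the frame of well_floor between -0.006 and 0.025 m and x of sphere_4 in the frame of well_floor between -0.058 and 0.058 m and y of sphere_4 in the frame of well_floor between -0.083 and 0.083 m and z of sphere_4 in the frame of well_floor between -0.006 and 0.025 m and value of joint knob below 0.003 m), for 0.3 s.
2. the knob is pulled out (on) with all the spheres in the well, for 9 s or more (x of sphere_1 in the frame of well_floor between -0.058 and 0.058 m and y of sphere_1 in the frame of well_floor between -0.083 and 0.083 m and z of sphere_1 in the frame of well_floor between -0.006 and 0.025 m and x of sphere_2 in the frame of well_floor between -0.058 and 0.058 m and y of sphere_2 in the frame of well_floor between -0.083 and 0.083 m and z of sphere_2 in the frame of well_floor between -0.006 and 0.025 m and x of sphere_3 in the frame of well_floor between -0.058 and 0.058 m and y of sphere_3 in the frame of well_floor between -0.083 and 0.083 m and z of sphere_3 in the frame of well_floor between -0.006 and 0.025 m and x of sphere_4 in the frame of well_floor between -0.058 and 0.058 m and y of sphere_4 in the frame of well_floor between -0.083 and 0.083 m and z of sphere_4 in the frame of well_floor between -0.006 and 0.025 m and value of joint knob above 0.009 m), for 9 s.
3. the knob is pushed in (off) again with all the spheres still in the well (all of step 1), for 0.2 s.
At the end, for the whole second after the job is handed in: Every sphere present rests on the floor of the storage box (inside its walls, foot less than 25 mm above the felt, moving less than 50 mm/s), the box stands level on the bench (within 0.1 rad), and the knob is pushed in (less than 3 mm out) (x of sphere_1 in the frame of box_floor between -0.058 and 0.058 m and y of sphere_1 in the frame of box_floor between -0.083 and 0.083 m and z of sphere_1 in the frame of box_floor between -0.006 and 0.025 m and x of sphere_2 in the frame of box_floor between -0.058 and 0.058 m and y of sphere_2 in the frame of box_floor between -0.083 and 0.083 m and z of sphere_2 in the frame of box_floor between -0.006 and 0.025 m and x of sphere_3 in the frame of box_floor between -0.058 and 0.058 m and y of sphere_3 in the frame of box_floor between -0.083 and 0.083 m and z of sphere_3 in the frame of box_floor between -0.006 and 0.025 m and x of sphere_4 in the frame of box_floor between -0.058 and 0.058 m and y of sphere_4 in the frame of box_floor between -0.083 and 0.083 m and z of sphere_4 in the frame of box_floor between -0.006 and 0.025 m and value of joint knob below 0.003 m and linear speed of each of sphere_1, sphere_2, sphere_3, sphere_4 below 0.05 m/s and angle between storage_box's own z axis and vertical below 0.1 rad); the robot touches nothing.
It fails at once if the demagnetiser is on (knob more than 6 mm out) while some spheres are in the well and others are not (value of joint knob above 0.006 m and ((x of sphere_1 in the frame of well_floor between -0.058 and 0.058 m and y of sphere_1 in the frame of well_floor between -0.083 and 0.083 m and z of sphere_1 in the frame of well_floor between -0.006 and 0.025 m) or (x of sphere_2 in the frame of well_floor between -0.058 and 0.058 m and y of sphere_2 in the frame of well_floor between -0.083 and 0.083 m and z of sphere_2 in the frame of well_floor between -0.006 and 0.025 m) or (x of sphere_3 in the frame of well_floor between -0.058 and 0.058 m and y of sphere_3 in the frame of well_floor between -0.083 and 0.083 m and z of sphere_3 in the frame of well_floor between -0.006 and 0.025 m) or (x of sphere_4 in the frame of well_floor between -0.058 and 0.058 m and y of sphere_4 in the frame of well_floor between -0.083 and 0.083 m and z of sphere_4 in the frame of well_floor between -0.006 and 0.025 m)) and (not (x of sphere_1 in the frame of well_floor between -0.058 and 0.058 m and y of sphere_1 in the frame of well_floor between -0.083 and 0.083 m and z of sphere_1 in the frame of well_floor between -0.006 and 0.025 m) or not (x of sphere_2 in the frame of well_floor between -0.058 and 0.058 m and y of sphere_2 in the frame of well_floor between -0.083 and 0.083 m and z of sphere_2 in the frame of well_floor between -0.006 and 0.025 m) or not (x of sphere_3 in the frame of well_floor between -0.058 and 0.058 m and y of sphere_3 in the frame of well_floor between -0.083 and 0.083 m and z of sphere_3 in the frame of well_floor between -0.006 and 0.025 m) or not (x of sphere_4 in the frame of well_floor between -0.058 and 0.058 m and y of sphere_4 in the frame of well_floor between -0.083 and 0.083 m and z of sphere_4 in the frame of well_floor between -0.006 and 0.025 m))).
It fails at once if a sphere is dropped or pressed hard onto a container's floor (more than 40 N) (contact force between any of sphere_1, sphere_2, sphere_3, sphere_4 and well_mat above 40 N or contact force between any of sphere_1, sphere_2, sphere_3, sphere_4 and box_mat above 40 N).
It fails at once if a bystander is moved more than 30 mm (distance of any of loupe, hex_key, wash_bottle, stylus_case from where it was at the start of the episode above 0.03 m).
Of sphere_1, sphere_2, sphere_3, sphere_4 only 2 to 4 are there at a start; the rules pass over those that are not, and their reading is None.
At some moment in a run one of storage_box, parts_tray may be knocked a few centimetres aside while the robot is not near it.
It also fails if it takes over 210 s, if anything falls off the work surface, if the arm or the gripper's body presses on something with over 40 N, if the wrist force passes 120 N, or if a joint passes its speed limit or range.

ROBOT

A 6-joint arm with a two-finger parallel gripper is mounted at the origin on a cart in front of the work surface, level with it; the furniture and walls round the work are solid. World frame = base frame: x ahead of the robot, y to its left, z up, the work surface at z = 0. Lengths are in mm, angles in rad, forces in N, time in s.
With the tool pointing down it reaches from about 275 to 750 mm from the base axis. Payload 10.2 kg.
Tool frame: the origin (TCP) lies on the centre line of the jaws, within the pads' length; the fingertips stand 19 mm ahead of it and the grasp point (between the pads) is the TCP; z points along the fingers, y is the line along which they close (so a half turn about z gives the same grasp; the last joint's range is limited). The gripper opens to 85 mm and grips with 20 to 120 N. Pads are 22 mm wide; open, the fingers measure 114 mm over their backs; the gripper's body (76 mm by 85 mm) begins 54 mm behind the grasp point. The pads swing forward as they close: fully open they stand 13 mm farther back than shut.
Start: joints at [0.894, 0.313, 1.498, -0, 1.331, -0.223], TCP at [230.165, 471.864, 250.294] pointing down, gripper open.
Joint ranges: [-2.94, 2.94], [-0.97, 2.17], [0.19, 2.56], [-1.23, 4.37], [0.02, 3.11], [-2.88, 2.88]. Speed limits (rad/s): [2.39, 2.39, 3.01, 3.14, 3.14, 3.14].

INTERFACE

Orientations are given as a unit quaternion [w, x, y, z].
In Python, from rig import sense, capture, finish_job, regions_of, mark_of gives the robot as it stands.
- The arm moves only by the tool jog_arm, never from a script. Its argument "series" is text: rows parted by semicolons, each of 7 numbers parted by spaces: the shift along the tool's x, y, z in units of 0.4 m (1.0 is 0.4 m), then the turn, a rotation vector about the tool's x, y, z in units of pi/2 rad (1.0 is pi/2 rad), then the opening, from -1 (shut) to 1 (fully open). A call has 1 to 20 rows; each row is the pose to reach, as a shift and turn from the pose commanded when the call began, along the tool's axes at that moment; what a row does not reach only later rows make up. A row lasts 1/8 s, in which the tool goes at most 62.5 mm and 10.7 degrees, less where a joint would pass 70% of its speed; a pose out of reach is approached as far as the arm can. A call with a number of a shift or a turn outside -1 to 1 is refused whole. A call with a gripper value outside its range is refused whole. The fingers move at their own pace and stop on an object; "grip_force" is the grip in N (left out, the last holds). Time passes only in rows, so rows that repeat a pose let the fingers close. It gives the time, the measured TCP pose, the force, the opening and the grip force at its end, in the units of the state.
- sense(): the state, without advancing time (a new reading comes with each control period).
- capture(name): name is "side" or "top"; returns a dict with "img" (384x512x3 uint8, red, green, blue), "intrinsics" (3x3 intrinsics, pixels), "dist_coeffs" ([k1, k2, p1, p2, k3] as OpenCV has them; the pictures are not rectified), "R" (3x3) and "t" (3): a world point X has camera coordinates R X + t. Camera axes: x right, y down, z forward; pixel columns grow to the right and rows downward; lengths in mm; the calibration is good to about 2 mm. A picture is of the moment at which its call begins. There is no depth.
- finish_job(): hands the job in; it is judged then, once.
Trained networks look in a picture, given as the dict that the camera call returned (one of the last four; its "shot" number tells which), for a name from the list of things; names that differ only in an ending like _2 or _b are one class to them, and where a whole thing is asked for, a point or a joint stands for the part that bears it (a point fixed in the world has none). Each returns a list of dicts, best first, with "confidence" (0 to 1); they miss things now and then, are a little off and sometimes report something else, mostly with a low value. They report only what shows in the picture. A call takes as long as a camera call.
- regions_of(label, picture): "region" (384x512 bool, what is visible of it) and "point" ([row, column] in pixels, amid what is visible of it).
- mark_of(label, picture): "point" ([row, column] in pixels: a listed point, or the origin of a listed thing).
The state is a dict: "time_s": time; "joints": joint angles; "dq": joint speeds; "tau": joint torques, N m; "eef_pos": TCP position; "ee_rot": TCP orientation; "force": force on the tool from outside, world axes, zero at the start; "wrist_torque": the same for the moment, N m; "grip_width": opening from 0.0 (shut) to 1.0 (fully open); "grip_force": force on a finger pad.
Only numpy, scipy, OpenCV 4.12 (cv2) and the standard library are available. Lean on these libraries where they do the work, as an engineer would, in place of code of your own. Each camera call takes 0.05 s, during which the arm holds its last target. There are 200 camera calls.

## Working session

There is one attempt and no reset: what is moved stays moved. The work goes in short steps, Python scripts to look and compute and a tool call to move; the robot and the scene stay as the last step left them, time stands still between calls to the robot, and variables do not carry over. Pictures are saved under pics/ and viewed, at most 17 in all, crops included, and the job is handed in when it is done.

Besides the shell and the picture viewer there is one more tool, called after ">>>" in YAML: its name, and indented under it one key for each argument. jog_arm: Moves the arm, as the interface text tells. Shifts and turns lie within -1 to 1; 1 stands for 0.4 m of shift or pi/2 rad of turn. Its arguments: {"type":"object","properties":{"series":{"type":"string"},"grip_force":{"type":"number"}},"required":["series"]}

```bash
mkdir -p pics; ls
cat > h.py <<'E'
import numpy as np, cv2
from rig import sense, capture, finish_job, regions_of, mark_of
def save(c,n,crop=None,s=1):
    im=cv2.cvtColor(c['img'],cv2.COLOR_RGB2BGR)
    if crop: im=im[crop[0]:crop[1],crop[2]:crop[3]]
    cv2.imwrite('pics/'+n,cv2.resize(im,None,fx=s,fy=s,interpolation=cv2.INTER_CUBIC))
def ray(c,rc):
    K=np.array(c['intrinsics'],float);d=np.array(c['dist_coeffs'],float)
    p=cv2.undistortPoints(np.array([[[rc[1],rc[0]]]],float),K,d)[0,0]
    R=np.array(c['R']);t=np.array(c['t']).ravel()
    v=R.T@np.array([p[0],p[1],1]);return -R.T@t,v/np.linalg.norm(v)
def onz(c,rc,z):
    o,v=ray(c,rc);return o+v*(z-o[2])/v[2]
def tri(c1,p1,c2,p2):
    o1,v1=ray(c1,p1);o2,v2=ray(c2,p2)
    a=np.linalg.lstsq(np.c_[v1,-v2],o2-o1,rcond=None)[0]
    A=o1+a[0]*v1;B=o2+a[1]*v2
    return (A+B)/2,np.linalg.norm(A-B)
def proj(c,X):
    r=cv2.Rodrigues(np.array(c['R'],float))[0]
    return cv2.projectPoints(np.array(X,float).reshape(-1,1,3),r,np.array(c['t'],float),np.array(c['intrinsics'],float),np.array(c['dist_coeffs'],float))[0][:,0,::-1]
E
python3 - <<'E'
from h import *
np.set_printoptions(precision=1,suppress=True)
T=capture('top');S=capture('side')
save(T,'t0.png',s=1.5);save(S,'s0.png',s=1.5)
for n,c in(('T',T),('S',S)):
    print(n,-np.array(c['R']).T@np.array(c['t']).ravel())
    for l in ['well_floor','knob_grip','parts_tray','storage_box','box_floor','sphere_1','loupe','hex_key','wash_bottle','stylus_case','demagnetiser']:
        print(l,[(np.array(m['point']),round(m['confidence'],2),onz(c,m['point'],0)[:2]) for m in mark_of(l,c)[:6]])
print(sense())
E
```

```text
pics
T [ 493.9  124.5 1259.7]
well_floor [(array([255.6, 243.3]), 0.84, array([416.5, 161.9]))]
knob_grip [(array([259.1, 184. ]), 0.57, array([400.6, 346.9]))]
parts_tray [(array([243.3, 357.6]), 0.91, array([ 465.1, -194.1]))]
storage_box [(array([197.9, 362.8]), 0.61, array([ 607.8, -210.3]))]
box_floor [(array([198.8, 366.3]), 0.6, array([ 605.3, -221.2]))]
sphere_1 [(array([140., 350.]), 0.71, array([ 793.1, -169.2])), (array([241.3, 362.5]), 0.64, array([ 471.7, -209.3])), (array([242.9, 331.9]), 0.56, array([ 463.9, -114.2])), (array([242.9, 346.6]), 0.52, array([ 465.3, -159.9])), (array([239. , 380.4]), 0.45, array([ 480.5, -264.7])), (array([250.2, 116.8]), 0.42, array([422.7, 558.3]))]
loupe [(array([252.7, 146.2]), 0.56, array([417.3, 466.1]))]
hex_key [(array([234.6, 148.1]), 0.49, array([473.7, 463.3]))]
wash_bottle [(array([251. , 116.5]), 0.71, array([420.2, 559. ]))]
stylus_case [(array([142.4, 349.7]), 0.68, array([ 785.2, -168.3])), (array([194.5, 363.9]), 0.4, array([ 618.7, -213.7]))]
demagnetiser [(array([255.3, 242.4]), 0.71, array([417.4, 164.7]))]
S [ 264.6 1
[... 920 characters left out ...]
))]
wash_bottle [(array([306.6, 276.8]), 0.96, array([410.4, 560.7]))]
stylus_case [(array([156.2, 308.7]), 0.62, array([ 487.9, -266.6])), (array([274. , 265.9]), 0.62, array([472. , 453.3]))]
demagnetiser [(array([218. , 301.6]), 0.87, array([428.2, 161.7])), (array([154.6, 277.5]), 0.5, array([ 618.4, -235.1]))]
{'time_s': 1.2, 'joints': array([ 0.9,  0.3,  1.5,  0. ,  1.3, -0.2]), 'dq': array([-0., -0., -0.,  0.,  0., -0.]), 'tau': array([  0. , -41.2, -26. ,  -0. ,   0. ,   0. ]), 'eef_pos': array([230.2, 471.9, 250.3]), 'ee_rot': array([-0. ,  0.2,  1. , -0. ]), 'force': array([0.3, 0.1, 0.1]), 'wrist_torque': array([-0.,  0., -0.]), 'grip_force': 0.0, 'grip_width': 1.0000762642932068}
```

View pics/t0.png

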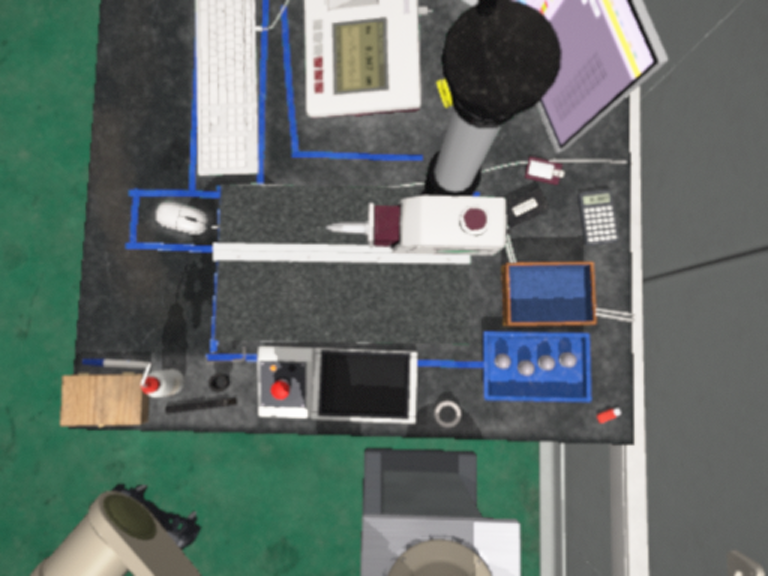

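View pics/s0.png

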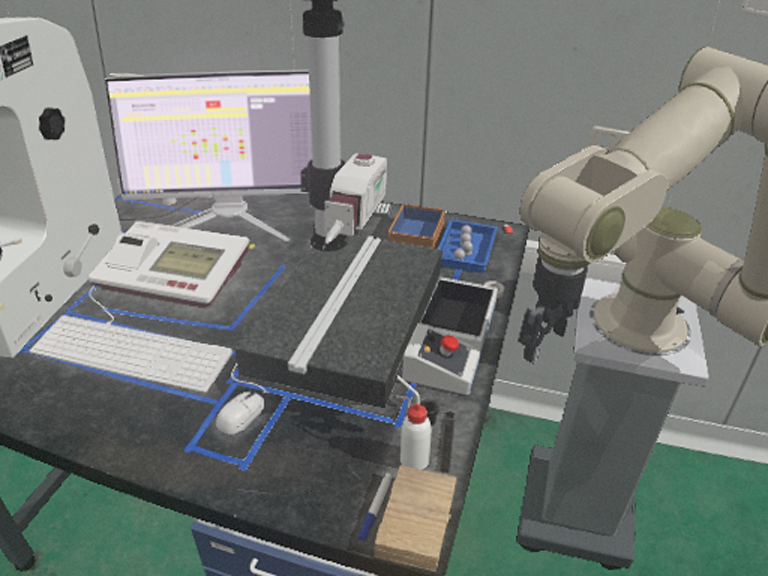

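Run:
```python
from h import *
np.set_printoptions(precision=1,suppress=True)
T=capture('top');S=capture('side')
f=lambda c,r,q,s:cv2.resize(c['img'][r:r+40*1,q:q+ 50][:,:,::-1],(400,320),interpolation=cv2.INTER_CUBIC)
a=np.vstack([np.hstack([f(T,240,165,8),f(S,210,265,8)]),np.hstack([f(T,222,325,8),f(S,145,285,8)])])
cv2.imwrite('pics/m1.png',cv2.resize(a,(800,600)))
for l in ['sphere_1','knob','well_mat','storage_box','parts_tray','demagnetiser']:
  for n,c in(('T',T),('S',S)):
    print(l,n,[(np.array(m['point']),round(m['confidence'],2),int(m['region'].sum())) for m in regions_of(l,c)[:6]])
```

```text
sphere_1 T [(array([242.2, 349.8]), 0.56, 90), (array([241.1, 376.8]), 0.54, 76), (array([240.2, 331.6]), 0.47, 73)]
sphere_1 S []
knob T [(array([241.1, 146.7]), 0.69, 18)]
knob S [(array([226.7, 301.4]), 0.46, 97)]
well_mat T [(array([255.3, 244.9]), 0.91, 2022)]
well_mat S [(array([211. , 305.9]), 0.85, 572)]
storage_box T [(array([194.6, 368.4]), 0.71, 2622)]
storage_box S [(array([149.1, 277.6]), 0.89, 898), (array([210.5, 303.1]), 0.58, 581), (array([164.4, 309.3]), 0.4, 52)]
parts_tray T [(array([248.6, 357.3]), 0.64, 2731)]
parts_tray S [(array([163.2, 315.3]), 0.64, 858), (array([268. , 287.9]), 0.25, 116)]
demagnetiser T [(array([257.5, 222.6]), 0.88, 5067)]
demagnetiser S [(array([226.2, 299.7]), 0.86, 3259)]
```

View pics/m1.png

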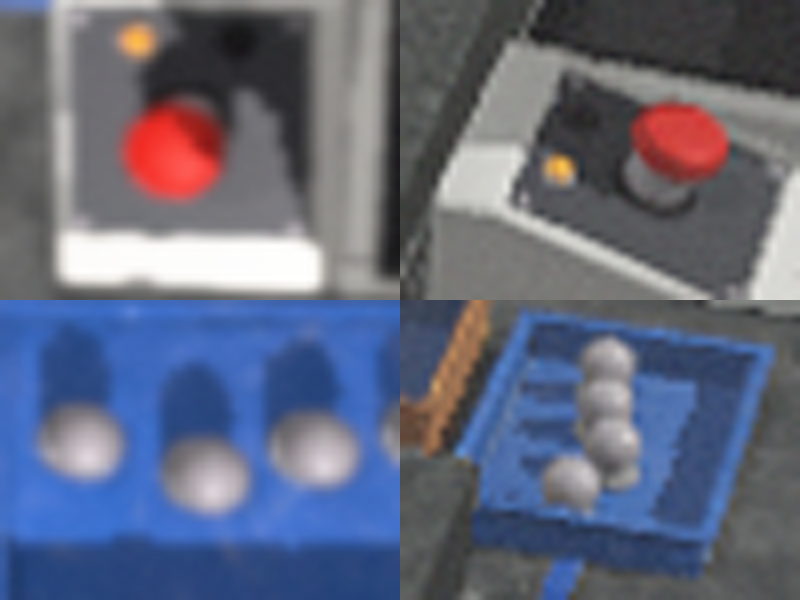

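```bash
cat > fit.py <<'E'
from h import *
from scipy.optimize import minimize
def boxpts(x0,x1,y0,y1,h0,h1=None):  # h0 front height, h1 back
    h1=h0 if h1 is None else h1
    return np.array([(x,y,z) for x,h in((x0,h0),(x1,h1)) for y in(y0,y1) for z in(0,h)],float)
PARTS={'demagnetiser':[boxpts(-70,70,-103,103,64),boxpts(-70,70,103,212,34,77)],
'storage_box':[boxpts(-63,63,-88,88,55)],'parts_tray':[boxpts(-69,69,-107.5,107.5,29)]}
def pose(parts,p):
    c,s=np.cos(p[2]),np.sin(p[2]);R=np.array([[c,-s,0],[s,c,0],[0,0,1]])
    return [q@R.T+[p[0],p[1],0] for q in parts]
def render(c,parts,k=4):
    m=np.zeros((384*k,512*k),np.uint8)
    for q in parts:
        uv=proj(c,q)[:,::-1]*k+k/2
        cv2.fillConvexPoly(m,cv2.convexHull(np.round(uv).astype(np.int32)),1)
    return cv2.resize(m.astype(np.float32),(512,384),interpolation=cv2.INTER_AREA)
def fit(name,views,p0):
    def cost(p):
        P=pose(PARTS[name],p);s=0
        for c,m in views:
            r=render(c,P);s+=np.abs(r-m).sum()/m.sum()
        return s
    best=min((minimize(cost,[p0[0],p0[1],a],method='Nelder-Mead',options=dict(initial_simplex=[[p0[0],p0[1],a],[p0[0]+15,p0[1],a],[p0[0],p0[1]+15,a],[p0[0],p0[1],a+.1]])) for a in(-.15,0,.15)),key=lambda r:r.fun)
    return best.x,best.fun
def find(name,p0,cs):
    out=[];v=[]
    for c in cs:
        r=regions_of(name,c)
        if r and r[0]['confidence']>.5:
            v.append((c,r[0]['region'].astype(np.float32))); out.append(fit(name,[v[-1]],p0))
    return (fit(name,v,p0) if len(v)>1 else None),out
def blob(c,cen,rad,extra=None):  # bright unsaturated pixels near
    hsv=cv2.cvtColor(c['img'],cv2.COLOR_RGB2HSV)
    m=((hsv[...,1]<70)&(hsv[...,2]>85)).astype(np.uint8)
    w=np.zeros_like(m);cv2.circle(w,(int(cen[1]),int(cen[0])),rad,1,-1)
    n,l,st,ce=cv2.connectedComponentsWithStats(m*w)
    return [(ce[i][::-1],st[i][4],st[i][:4]) for i in range(1,n) if st[i][4]>25]
E
python3 - <<'E'
from fit import *
np.set_printoptions(precision=2,suppress=True)
T=capture('top');S=capture('side')
for n,p in(('demagnetiser',(425,155)),('storage_box',(605,-215)),('parts_tray',(455,-190))):
    print(n,find(n,p,[T,S]))
for b in blob(T,(243,357),32):print('T',b[0],b[1],b[2],onz(T,b[0],24))
for b in blob(S,(163,308),28):print('S',b[0],b[1],b[2],onz(S,b[0],24))
E
```

```text
demagnetiser ((array([418.04, 162.58,  -0.01]), np.float64(0.08722881972789764)), [(array([418.71, 163.25,  -0.  ]), np.float64(0.027836771681904793)), (array([417.86, 153.82,  -0.02]), np.float64(0.04828181117773056))])
storage_box ((array([ 613.28, -208.62,    0.04]), np.float64(0.3224925398826599)), [(array([ 612.65, -206.75,    0.05]), np.float64(0.060816243290901184)), (array([ 616.75, -248.29,    0.05]), np.float64(0.2256079465150833))])
parts_tray ((array([ 465.6 , -188.84,    0.02]), np.float64(0.5384959578514099)), [(array([ 464.99, -187.88,    0.01]), np.float64(0.1759856939315796)), (array([ 464.17, -190.72,    0.05]), np.float64(0.34681227803230286))])
T [214. 357.] 27 [344 214  27   1] [ 555.28 -186.12   24.  ]
T [239.45 378.01] 89 [373 235  11  10] [ 479.2  -250.02   24.  ]
T [240.42 334.54] 79 [330 236  10  10] [ 472.26 -117.67   24.  ]
T [241.44 363.85] 87 [359 237  11  10] [ 471.84 -207.     24.  ]
T [244.9  350.27] 82 [345 241  11   9] [ 460.06 -165.68   24.  ]
T [270.24 355.74] 136 [338 268  33   8] [ 384.18 -182.3    24.  ]
S [161.1  315.95] 719 [292 135  44  56] [ 445.64 -195.03   24.  ]
S [161.7  309.45] 173 [303 150  12  24] [ 470.19 -181.25   24.  ]
S [170.62 286.15] 116 [280 163  14  19] [544.35 -82.56  24.  ]
```

Run:
```python
from fit import *
np.set_printoptions(precision=2,suppress=True)
T=capture('top');S=capture('side')
t=[(239.45,378.01),(241.44,363.85),(244.9,350.27),(240.42,334.54)]
s=[(153.3,310.9),(159,310.6),(164.1,311.5),(169.7,306.4)]
for a,b in zip(t,s): print(tri(T,a,S,b), proj(S,[*onz(T,a,24)[:2],24]))
print('well',tri(T,(255.6,243.3),S,(216.4,302.8)),'box',tri(T,(198.8,366.3),S,(155.1,277.5)),'knob',tri(T,mark_of('knob_grip',T)[0]['point'],S,mark_of('knob_grip',S)[0]['point']))
P=pose(PARTS['demagnetiser'],[418.5,163,0]);B=pose(PARTS['storage_box'],[612.6,-207,.05]);Y=pose(PARTS['parts_tray'],[465,-188,.01])
# overlay
out=[]
for c,(r,q) in((T,(170,150)),(S,(130,225))):
    k=5;im=cv2.resize(c['img'][:,:,::-1],None,fx=k,fy=k,interpolation=cv2.INTER_CUBIC)
    for g in P+B+Y:
        uv=proj(c,g)[:,::-1]*k+k/2
        cv2.polylines(im,[np.round(uv[[1,3,7,5]]).astype(np.int32)],True,(0,255,0),1)
        cv2.polylines(im,[cv2.convexHull(np.round(uv).astype(np.int32))],True,(0,255,255),1)
    out.append(cv2.resize(im[r*k:(r+115)*k,q*k:(q+(250 if c is T else 130))*k],None,fx=(.64 if c is T else 0.8),fy=(.64 if c is T else .8)))
cv2.imwrite('pics/o_t.png',out[0]);cv2.imwrite('pics/o_s.png',out[1])
```

```text
(array([ 478.32, -249.84,   25.18]), np.float64(1.8049324346751145)) [[153.48 310.47]]
(array([ 471.06, -207.67,   22.02]), np.float64(1.500863622470588)) [[158.63 310.25]]
(array([ 459.37, -165.94,   23.44]), np.float64(1.3717799158677786)) [[163.98 311.16]]
(array([ 471.17, -118.17,   22.37]), np.float64(2.1353224951091554)) [[169.36 305.87]]
well (array([420.78, 162.27,   9.07]), np.float64(7.514830814705412)) box (array([ 609.33, -218.06,    8.01]), np.float64(9.706592861186019)) knob (array([406.43, 320.89,  67.68]), np.float64(13.330940648439407))
```

View pics/o_t.png

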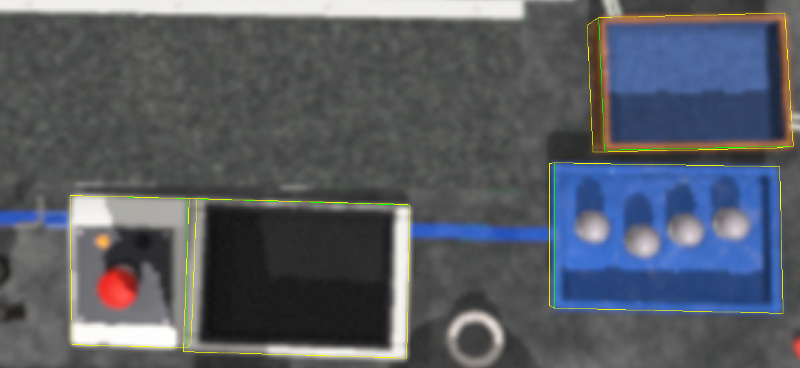

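View pics/o_s.png

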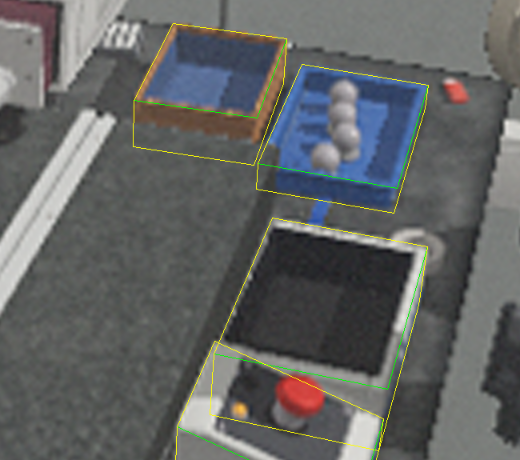

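```bash
cat >> h.py <<'E'
from scipy.spatial.transform import Rotation as Ro
def rot(q): return Ro.from_quat([q[1],q[2],q[3],q[0]])
def rel(pos,yaxis=(1,0,0),zaxis=(0,0,-1)):
    s=sense();R=rot(s['ee_rot']);z=np.array(zaxis,float);y=np.array(yaxis,float)
    G=Ro.from_matrix(np.c_[np.cross(y,z),y,z])
    return np.r_[R.inv().apply(np.array(pos)-s['eef_pos'])/400,(R.inv()*G).as_rotvec()/(np.pi/2)].round(4)
E
python3 -c "
from h import *
print(rel((471,-118,160)))
print(sense()['ee_rot'])"
```

```text
[-1.1876 -1.0615  0.2257  0.     -0.      0.7111]
[7.77086033e-06 2.24954095e-01 9.74369362e-01 2.86421209e-05]
```

>>> jog_arm:
  series: "-0.12 -0.1 0 0 0 0.12 0.2; -0.24 -0.2 0 0 0 0.24 0; -0.36 -0.3 0.05 0 0 0.36 0; -0.48 -0.4 0.1 0 0 0.48 0; -0.6 -0.5 0.1 0 0 0.6 0; -0.72 -0.6 0.1 0 0 0.711 0; -0.8 -0.8 0.1 0 0 0.711 0; -0.8 -0.8 0.1 0 0 0.711 0;-0.8 -0.8 0.1 0 0 0.711 0"
  grip_force: 40

```text
time_s: 3.62
eef_pos: [377.6, 42.6, 210.4]
ee_rot: [0.0, 0.708, 0.706, 0.0]
force: [0.8, 0.5, -0.5]
grip_width: 0.5
grip_force: 0.0
```

```bash
python3 -c "
from h import *
print(rel((471,-118,160)),sense()['ee_rot'],sense()['joints'])"
```

```text
[-4.007e-01  2.348e-01  1.263e-01  3.000e-04  1.000e-04 -2.100e-03] [1.98336011e-04 7.08279991e-01 7.05931588e-01 9.27467001e-05] [-1.98635781e-01  2.76273387e-02  1.95052077e+00 -7.17604315e-05
  1.16301163e+00 -1.95286192e-01]
```

>>> jog_arm:
  series: "-0.13 0.08 0.05 0 0 0 0.2; -0.26 0.16 0.1 0 0 0 0.2; -0.4015 0.236 0.15 0 0 0 0.2; -0.4015 0.236 0.25 0 0 0 0.2; -0.4015 0.236 0.35 0 0 0 0.2; -0.4015 0.236 0.4 0 0 0 0.2; -0.4015 0.236 0.44 0 0 0 0.2; -0.4015 0.236 0.458 0 0 0 0.2; -0.4015 0.236 0.458 0 0 0 0.2"

```text
time_s: 4.75
eef_pos: [472.1, -116.4, 27.2]
ee_rot: [0.0, 0.707, 0.707, 0.0]
force: [0.5, 0.5, 0.5]
grip_width: 0.6
grip_force: 0.0
```

Run:
```python
from h import *
T=capture('top');S=capture('side')
a=np.hstack([cv2.resize(T['img'][215:275,320:390,::-1],(420,360),interpolation=2),cv2.resize(S['img'][120:180,270:330,::-1],(360,360),interpolation=2)])
cv2.imwrite('pics/g1.png',a)
```

```text
(no output)
```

View pics/g1.png

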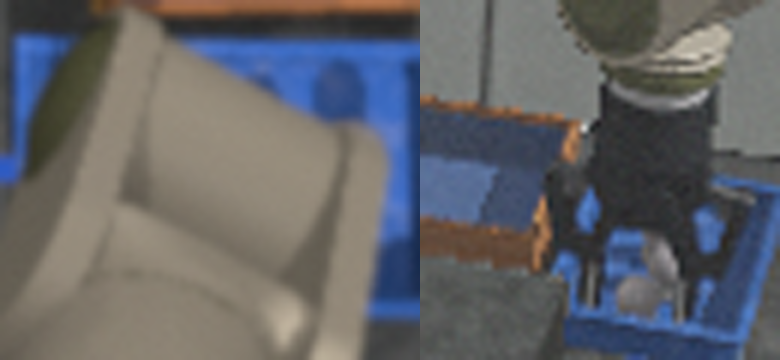

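>>> jog_arm:
  series: "0 0 0 0 0 0 -1;0 0 0 0 0 0 -1;0 0 0 0 0 0 -1;0 0 0 0 0 0 -1;0 0 0 0 0 0 -1;0 0 -0.02 0 0 0 -1;0 0 -0.1 0 0 0 -1;0 0 -0.2 0 0 0 -1;0 0 -0.33 0 0 0 -1;0 0 -0.33 0 0 0 -1"

```text
time_s: 6.1
eef_pos: [473.3, -117.3, 162.8]
ee_rot: [0.004, 0.707, 0.707, 0.001]
force: [-0.6, 0.4, -1.6]
grip_width: 0.327
grip_force: 39.7
```

```bash
python3 -c "
from h import *
print(rel((418.5,217,50)))"
```

```text
[ 8.367e-01 -1.387e-01  2.782e-01  4.300e-03  2.200e-03  2.000e-04]
```

>>> jog_arm:
  series: "0.1 -0.017 0 0 0 0 -1;0.21 -0.035 0 0 0 0 -1;0.33 -0.055 0 0 0 0 -1;0.45 -0.075 0 0 0 0 -1;0.57 -0.095 0 0 0 0 -1;0.68 -0.115 0 0 0 0 -1;0.78 -0.13 0 0 0 0 -1;0.837 -0.139 0 0 0 0 -1;0.837 -0.139 0.05 0 0 0 -1;0.837 -0.139 0.12 0 0 0 -1;0.837 -0.139 0.18 0 0 0 -1;0.837 -0.139 0.23 0 0 0 -1;0.837 -0.139 0.26 0 0 0 -1;0.837 -0.139 0.275 0 0 0 -1;0.837 -0.139 0.285 0 0 0 -1;0.837 -0.139 0.285 0 0 0 -1"

```text
time_s: 8.1
eef_pos: [416.4, 218.2, 45.2]
ee_rot: [0.0, 0.707, 0.707, 0.0]
force: [-0.1, -0.7, -0.8]
grip_width: 0.327
grip_force: 39.7
```

Run:
```python
from h import *
S=capture('side')
save(S,'w1.png',(170,260,250,350),6)
print(rel((418.5,217,42.5)))
```

```text
[-0.0031  0.0051  0.0073  0.0004 -0.0001  0.0001]
```

View pics/w1.png

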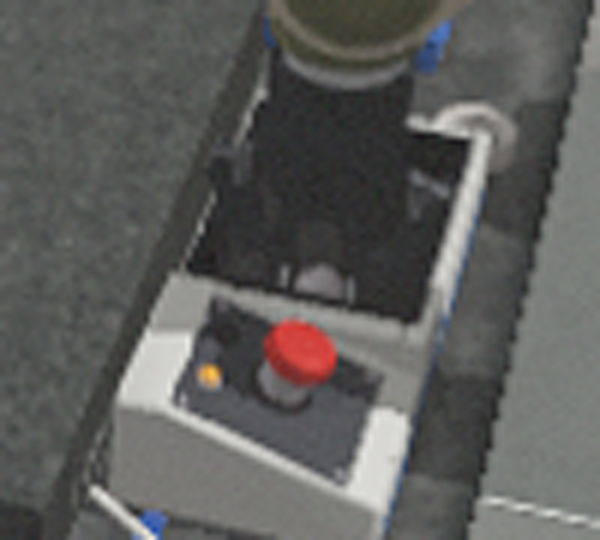

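>>> jog_arm:
  series: "0 0.004 0.0025 0 0 0 -1;0 0.004 0.005 0 0 0 -1;0 0.004 0.0065 0 0 0 -1;0 0.004 0.0065 0 0 0 -1"

```text
time_s: 8.65
eef_pos: [418.1, 218.2, 43.1]
ee_rot: [0.0, 0.707, 0.707, 0.0]
force: [-2.0, -0.9, 5.6]
grip_width: 0.324
grip_force: 40.5
```

>>> jog_arm:
  series: "0 0 0 0 0 0 -0.2;0 0 0 0 0 0 0;0 0 0 0 0 0 0.2;0 0 0 0 0 0 0.2;0 0 -0.05 0 0 0 0.2;0 0 -0.15 0 0 0 0.2;0 0 -0.25 0 0 0 0.2;0 0 -0.25 0 0 0 0.2"

```text
time_s: 9.65
eef_pos: [419.1, 218.5, 144.9]
ee_rot: [0.001, 0.707, 0.707, 0.002]
force: [0.2, 0.5, -0.5]
grip_width: 0.6
grip_force: 0.0
```

Run:
```python
from fit import *
np.set_printoptions(precision=1,suppress=True)
T=capture('top');S=capture('side')
for b in blob(T,(243,357),32):
  if b[1]<120:print('T',b[0],b[1],b[2],onz(T,b[0],24))
for b in blob(T,(255,244),30):
  print('W',b[0],b[1],b[2],onz(T,b[0],39))
print(rel((459.5,-166,27)))
```

```text
T [214. 357.] 27 [344 214  27   1] [ 555.3 -186.1   24. ]
T [239.4 378. ] 89 [373 235  11  10] [ 479.2 -250.    24. ]
T [241.4 363.9] 87 [359 237  11  10] [ 471.8 -207.    24. ]
T [244.8 350.3] 83 [345 240  11  10] [ 460.2 -165.7   24. ]
W [227.5 242.2] 39 [237 225  12   5] [503.7 166.5  39. ]
W [233.5 245.4] 112 [224 232  43   4] [485.8 156.4  39. ]
W [263.5 230.3] 954 [214 240  50  45] [394.4 199.2  39. ]
W [255.  272.5] 37 [272 245   3  21] [423.2  72.4  39. ]
[-1.   0.1  0.3 -0.   0.   0. ]
```

>>> jog_arm:
  series: "-0.1 0.01 -0.02 0 0 0 0.2;-0.22 0.02 -0.02 0 0 0 0.2;-0.35 0.035 -0.02 0 0 0 0.2;-0.48 0.05 -0.02 0 0 0 0.2;-0.61 0.065 -0.02 0 0 0 0.2;-0.74 0.08 -0.02 0 0 0 0.2;-0.85 0.09 -0.02 0 0 0 0.2;-0.93 0.1 0 0 0 0 0.2;-0.961 0.102 0.03 0 0 0 0.2;-0.961 0.102 0.1 0 0 0 0.2;-0.961 0.102 0.18 0 0 0 0.2;-0.961 0.102 0.24 0 0 0 0.2;-0.961 0.102 0.28 0 0 0 0.2;-0.961 0.102 0.295 0 0 0 0.2;-0.961 0.102 0.295 0 0 0 0.2"

```text
time_s: 11.62
eef_pos: [458.8, -166.1, 24.5]
ee_rot: [-0.0, 0.707, 0.707, -0.0]
force: [-0.3, 0.7, -0.0]
grip_width: 0.599
grip_force: 0.0
```

>>> jog_arm:
  series: "0 0 0 0 0 0 -1;0 0 0 0 0 0 -1;0 0 0 0 0 0 -1;0 0 0 0 0 0 -1;0 0 -0.02 0 0 0 -1;0 0 -0.1 0 0 0 -1;0 0 -0.2 0 0 0 -1;0 0 -0.32 0 0 0 -1;0 0 -0.32 0 0 0 -1;0 0 -0.32 0 0 0 -1"

```text
time_s: 12.88
eef_pos: [458.3, -165.9, 151.9]
ee_rot: [-0.001, 0.707, 0.707, -0.0]
force: [-0.0, 0.7, -1.6]
grip_width: 0.329
grip_force: 39.8
```

```bash
python3 -c "
from h import *
print(rel((418.5,181.5,44.5)))"
```

```text
[ 8.685e-01 -9.910e-02  2.691e-01 -6.000e-04 -4.000e-04  1.000e-04]
```

>>> jog_arm:
  series: "0.1 -0.01 0 0 0 0 -1;0.22 -0.025 0 0 0 0 -1;0.35 -0.04 0 0 0 0 -1;0.48 -0.055 0 0 0 0 -1;0.61 -0.07 0 0 0 0 -1;0.73 -0.085 0 0 0 0 -1;0.82 -0.094 0 0 0 0 -1;0.868 -0.099 0 0 0 0 -1;0.868 -0.099 0.05 0 0 0 -1;0.868 -0.099 0.12 0 0 0 -1;0.868 -0.099 0.18 0 0 0 -1;0.868 -0.099 0.22 0 0 0 -1;0.868 -0.099 0.25 0 0 0 -1;0.868 -0.099 0.268 0 0 0 -1;0.868 -0.099 0.268 0 0 0 -1;0.868 -0.099 0.268 0 0 0 -1"

```text
time_s: 14.88
eef_pos: [419.3, 181.0, 45.7]
ee_rot: [0.0, 0.707, 0.707, 0.0]
force: [-0.7, 0.3, -1.2]
grip_width: 0.326
grip_force: 39.8
```

>>> jog_arm:
  series: "0 0 0.0025 0 0 0 -1;0 0 0.005 0 0 0 -1;0 0 0.0075 0 0 0 -1;0 0 0.0075 0 0 0 -1"

```text
time_s: 15.38
eef_pos: [419.0, 181.0, 42.2]
ee_rot: [-0.0, 0.707, 0.707, -0.0]
force: [0.1, -0.4, -0.7]
grip_width: 0.329
grip_force: 39.8
```

>>> jog_arm:
  series: "0 0 0.002 0 0 0 -1;0 0 0.004 0 0 0 -1;0 0 0.006 0 0 0 -1;0 0 0.006 0 0 0 -1"

```text
time_s: 15.88
eef_pos: [419.1, 181.0, 40.6]
ee_rot: [0.0, 0.707, 0.707, 0.0]
force: [-4.2, -0.3, 10.6]
grip_width: 0.327
grip_force: 40.9
```

>>> jog_arm:
  series: "0 0 0 0 0 0 -0.2;0 0 0 0 0 0 0;0 0 0 0 0 0 0.2;0 0 0 0 0 0 0.2;0 0 -0.05 0 0 0 0.2;0 0 -0.15 0 0 0 0.2;0 0 -0.26 0 0 0 0.2;-0.1 0.01 -0.28 0 0 0 0.2;-0.23 0.02 -0.28 0 0 0 0.2;-0.37 0.035 -0.28 0 0 0 0.2;-0.51 0.055 -0.28 0 0 0 0.2;-0.65 0.08 -0.28 0 0 0 0.2;-0.78 0.1 -0.28 0 0 0 0.2;-0.88 0.12 -0.27 0 0 0 0.2;-0.95 0.131 -0.25 0 0 0 0.2;-0.971 0.131 -0.22 0 0 0 0.2;-0.971 0.131 -0.16 0 0 0 0.2;-0.971 0.131 -0.08 0 0 0 0.2;-0.971 0.131 -0.03 0 0 0 0.2;-0.971 0.131 -0.03 0 0 0 0.2"

```text
time_s: 18.38
eef_pos: [470.7, -206.1, 50.6]
ee_rot: [-0.002, 0.707, 0.707, -0.0]
force: [0.5, -0.5, 0.2]
grip_width: 0.604
grip_force: 0.0
```

Run:
```python
from fit import *
S=capture('side')
save(S,'g3.png',(120,240,250,350),4)
print(rel((471.5,-207.3,26)))
```

```text
[-0.0017  0.0004  0.0644 -0.0006 -0.0005  0.0005]
```

View pics/g3.png

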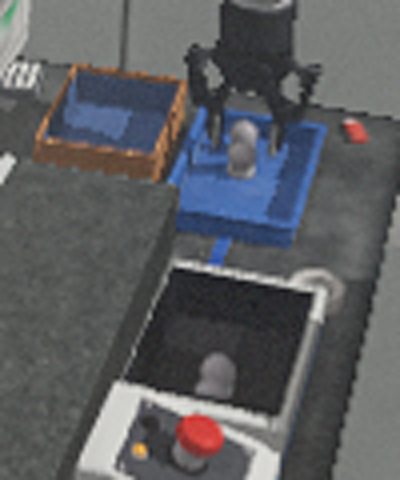

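>>> jog_arm:
  series: "0 0 0.04 0 0 0 0.2;0 0 0.061 0 0 0 0.2;0 0 0.061 0 0 0 0.2;0 0 0.061 0 0 0 -1;0 0 0.061 0 0 0 -1;0 0 0.061 0 0 0 -1;0 0 0.061 0 0 0 -1;0 0 0.04 0 0 0 -1;0 0 -0.04 0 0 0 -1;0 0 -0.14 0 0 0 -1;0 0 -0.26 0 0 0 -1;0 0 -0.26 0 0 0 -1;0 0 -0.26 0 0 0 -1"

```text
time_s: 20.05
eef_pos: [471.1, -207.1, 155.2]
ee_rot: [-0.001, 0.707, 0.707, -0.0]
force: [0.1, 0.3, -1.8]
grip_width: 0.322
grip_force: 43.9
```

```bash
python3 -c "
from h import *
print(rel((418.5,145,45)))"
```

```text
[ 8.800e-01 -1.310e-01  2.762e-01 -7.000e-04 -5.000e-04  1.000e-04]
```

>>> jog_arm:
  series: "0.1 -0.015 0 0 0 0 -1;0.22 -0.03 0 0 0 0 -1;0.35 -0.05 0 0 0 0 -1;0.48 -0.07 0 0 0 0 -1;0.61 -0.09 0 0 0 0 -1;0.73 -0.11 0 0 0 0 -1;0.83 -0.123 0 0 0 0 -1;0.88 -0.131 0 0 0 0 -1;0.88 -0.131 0.05 0 0 0 -1;0.88 -0.131 0.12 0 0 0 -1;0.88 -0.131 0.18 0 0 0 -1;0.88 -0.131 0.22 0 0 0 -1;0.88 -0.131 0.25 0 0 0 -1;0.88 -0.131 0.268 0 0 0 -1;0.88 -0.131 0.268 0 0 0 -1;0.88 -0.131 0.268 0 0 0 -1"

```text
time_s: 22.05
eef_pos: [419.3, 144.6, 49.1]
ee_rot: [0.0, 0.707, 0.707, 0.0]
force: [-0.8, 0.2, -1.0]
grip_width: 0.324
grip_force: 43.9
```

>>> jog_arm:
  series: "0 0 0.0025 0 0 0 -1;0 0 0.005 0 0 0 -1;0 0 0.0075 0 0 0 -1;0 0 0.0075 0 0 0 -1"

```text
time_s: 22.55
eef_pos: [419.0, 144.6, 45.6]
ee_rot: [-0.0, 0.707, 0.707, -0.0]
force: [-0.3, -0.7, -1.7]
grip_width: 0.328
grip_force: 43.9
```

>>> jog_arm:
  series: "0 0 0.0025 0 0 0 -1;0 0 0.005 0 0 0 -1;0 0 0.005 0 0 0 -1"

```text
time_s: 22.92
eef_pos: [419.0, 144.6, 43.6]
ee_rot: [-0.0, 0.707, 0.707, -0.0]
force: [-0.6, -0.1, -1.5]
grip_width: 0.321
grip_force: 43.9
```

>>> jog_arm:
  series: "0 0 0.002 0 0 0 -1;0 0 0.004 0 0 0 -1;0 0 0.004 0 0 0 -1"

```text
time_s: 23.3
eef_pos: [419.2, 144.6, 43.2]
ee_rot: [0.0, 0.707, 0.707, 0.0]
force: [-6.1, 0.0, 18.1]
grip_width: 0.329
grip_force: 46.7
```

>>> jog_arm:
  series: "0 0 -0.002 0 0 0 -0.2;0 0 -0.002 0 0 0 0;0 0 -0.002 0 0 0 0.2;0 0 -0.002 0 0 0 0.2;0 0 -0.05 0 0 0 0.2;0 0 -0.15 0 0 0 0.2;0 0 -0.26 0 0 0 0.2;-0.1 0.01 -0.28 0 0 0 0.2;-0.23 0.02 -0.28 0 0 0 0.2;-0.37 0.035 -0.28 0 0 0 0.2;-0.51 0.055 -0.28 0 0 0 0.2;-0.65 0.08 -0.28 0 0 0 0.2;-0.78 0.1 -0.28 0 0 0 0.2;-0.88 0.12 -0.27 0 0 0 0.2;-0.95 0.14 -0.25 0 0 0 0.2;-0.987 0.149 -0.22 0 0 0 0.2;-0.987 0.149 -0.16 0 0 0 0.2;-0.987 0.149 -0.08 0 0 0 0.2;-0.987 0.149 -0.03 0 0 0 0.2;-0.987 0.149 -0.03 0 0 0 0.2"

```text
time_s: 25.8
eef_pos: [478.0, -249.1, 52.6]
ee_rot: [-0.002, 0.707, 0.707, -0.0]
force: [0.7, 0.2, 0.4]
grip_width: 0.6
grip_force: 0.0
```

Run:
```python
from fit import *
T=capture('top')
for b in blob(T,(243,370),20):
  if b[1]<120:print('T',b[0],b[1],b[2],onz(T,b[0],24))
S=capture('side')
print(mark_of('sphere_1',S)[:2],proj(S,[478.8,-250,3]))
print(rel((478.8,-250,26)))
```

```text
[{'point': [217.3, 300.7], 'confidence': 0.57}, {'point': [156.1, 307.1], 'confidence': 0.38}] [[157.79241714 310.10581982]]
[ 0.0007 -0.0009  0.0724  0.0007  0.0005  0.0003]
```

>>> jog_arm:
  series: "0 0 0.04 0 0 0 0.2;0 0 0.07 0 0 0 0.2;0 0 0.07 0 0 0 0.2;0 0 0.07 0 0 0 -1;0 0 0.07 0 0 0 -1;0 0 0.07 0 0 0 -1;0 0 0.07 0 0 0 -1"

```text
time_s: 26.82
eef_pos: [479.0, -250.4, 26.5]
ee_rot: [0.0, 0.707, 0.707, 0.0]
force: [-1.6, -0.4, 4.5]
grip_width: 0.326
grip_force: 39.6
```

>>> jog_arm:
  series: "0 0 -0.02 0 0 0 -1;0 0 -0.1 0 0 0 -1;0 0 -0.2 0 0 0 -1;0 0 -0.32 0 0 0 -1;0 0 -0.32 0 0 0 -1;0 0 -0.32 0 0 0 -1"

```text
time_s: 27.58
eef_pos: [478.3, -249.8, 153.4]
ee_rot: [-0.001, 0.707, 0.707, -0.0]
force: [-0.4, -0.2, -1.5]
grip_width: 0.328
grip_force: 39.7
```

```bash
python3 -c "
from h import *
print(rel((418.5,108.5,48)))"
```

```text
[ 8.956e-01 -1.491e-01  2.645e-01 -7.000e-04 -6.000e-04  1.000e-04]
```

>>> jog_arm:
  series: "0.1 -0.015 0 0 0 0 -1;0.22 -0.03 0 0 0 0 -1;0.35 -0.05 0 0 0 0 -1;0.48 -0.07 0 0 0 0 -1;0.61 -0.09 0 0 0 0 -1;0.74 -0.12 0 0 0 0 -1;0.84 -0.14 0 0 0 0 -1;0.895 -0.149 0 0 0 0 -1;0.895 -0.149 0.05 0 0 0 -1;0.895 -0.149 0.12 0 0 0 -1;0.895 -0.149 0.18 0 0 0 -1;0.895 -0.149 0.22 0 0 0 -1;0.895 -0.149 0.25 0 0 0 -1;0.895 -0.149 0.268 0 0 0 -1;0.895 -0.149 0.268 0 0 0 -1;0.895 -0.149 0.268 0 0 0 -1"

```text
time_s: 29.58
eef_pos: [419.3, 107.8, 47.3]
ee_rot: [0.0, 0.707, 0.707, 0.0]
force: [0.3, 0.3, -0.0]
grip_width: 0.327
grip_force: 39.7
```

>>> jog_arm:
  series: "0 0 0.0025 0 0 0 -1;0 0 0.005 0 0 0 -1;0 0 0.0075 0 0 0 -1;0 0 0.0075 0 0 0 -1"

```text
time_s: 30.08
eef_pos: [419.0, 107.7, 43.8]
ee_rot: [-0.0, 0.707, 0.707, -0.0]
force: [0.3, 0.4, -0.7]
grip_width: 0.328
grip_force: 39.7
```

>>> jog_arm:
  series: "0 0 0.002 0 0 0 -1;0 0 0.004 0 0 0 -1;0 0 0.004 0 0 0 -1"

```text
time_s: 30.45
eef_pos: [419.0, 107.8, 42.2]
ee_rot: [-0.0, 0.707, 0.707, -0.0]
force: [0.2, -0.4, -1.9]
grip_width: 0.323
grip_force: 39.7
```

>>> jog_arm:
  series: "0 0 0.0015 0 0 0 -1;0 0 0.003 0 0 0 -1;0 0 0.003 0 0 0 -1"

```text
time_s: 30.82
eef_pos: [419.2, 107.8, 41.7]
ee_rot: [0.0, 0.707, 0.707, 0.0]
force: [-2.3, -0.2, 9.0]
grip_width: 0.325
grip_force: 40.8
```

>>> jog_arm:
  series: "0 0 0 0 0 0 -0.2;0 0 0 0 0 0 0;0 0 0 0 0 0 0.2;0 0 0 0 0 0 0.2;0 0 -0.05 0 0 0 0.2;0 0 -0.15 0 0 0 0.2;0 0 -0.26 0 0 0 0.2;-0.1 -0.05 -0.35 0 0 0 0.5;-0.2 -0.1 -0.4 0 0 0 0.5;-0.3 -0.12 -0.4 0 0 0 0.5;-0.4 -0.15 -0.4 0 0 0 0.5;-0.4 -0.15 -0.4 0 0 0 0.5;-0.4 -0.15 -0.4 0 0 0 0.5"

```text
time_s: 32.45
eef_pos: [359.1, -51.9, 201.1]
ee_rot: [-0.0, 0.707, 0.707, 0.0]
force: [-0.1, 0.5, 0.4]
grip_width: 0.749
grip_force: 0.0
```

Run:
```python
from fit import *
np.set_printoptions(precision=1,suppress=True)
T=capture('top');S=capture('side')
def red(c,box):
    h=cv2.cvtColor(c['img'],cv2.COLOR_RGB2HSV);m=(((h[...,0]<8)|(h[...,0]>172))&(h[...,1]>120)&(h[...,2]>90))
    w=np.zeros_like(m);w[box[0]:box[1],box[2]:box[3]]=1;m=m&w
    r,q=np.nonzero(m);return (r.mean(),q.mean()),(r.min(),r.max(),q.min(),q.max()),m.sum()
a=red(T,(240,275,172,202));b=red(S,(215,245,285,320));print(a,b,tri(T,a[0],S,b[0]))
# predicted outline of head for y0=320: fit knob position with tilted cylinder model
n=np.array([-np.sin(np.radians(18)),0,np.cos(np.radians(18))]);u=np.array([0,1.,0]);v=np.cross(n,u)
th=np.linspace(0,2*np.pi,40)
def pts(g):
    P=[]
    for h,r in((-9,18),(9,18),(18.5,8)):
        P+=[g+n*h+r*(np.cos(t)*u+np.sin(t)*v) for t in th]
    return np.array(P)
def mask(c,box):
    h=cv2.cvtColor(c['img'],cv2.COLOR_RGB2HSV);m=(((h[...,0]<8)|(h[...,0]>172))&(h[...,1]>120)&(h[...,2]>60))
    w=np.zeros_like(m);w[box[0]:box[1],box[2]:box[3]]=1;return (m&w).astype(np.float32)
V=[(T,mask(T,(240,275,172,202))),(S,mask(S,(215,245,285,320)))]
cost=lambda g:sum(np.abs(render(c,[pts(g)])-m).sum() for c,m in V)
g0=tri(T,a[0],S,b[0])[0]
r=minimize(cost,g0,method='Nelder-Mead',options=dict(initial_simplex=[g0,g0+[10,0,0],g0+[0,10,0],g0+[0,0,10]]))
print('knob',r.x,r.fun,[m.sum() for _,m in V])
out=np.hstack([cv2.resize(c['img'][y:y+50,x:x+65,::-1],(390,300),interpolation=2) for c,y,x in((T,235,215),(S,180,275))])
cv2.imwrite('pics/w4.png',out)
```

```text
((np.float64(259.5968992248062), np.float64(186.30232558139534)), (np.int64(253), np.int64(266), np.int64(180), np.int64(192)), np.int64(129)) ((np.float64(228.3695652173913), np.float64(299.45652173913044)), (np.int64(224), np.int64(233), np.int64(294), np.int64(305)), np.int64(92)) (array([406.7, 324.7,  88.7]), np.float64(1.5352272852784048))
knob [407.6 324.7  87.6] 65.375 [np.float32(131.0), np.float32(92.0)]
```

View pics/w4.png

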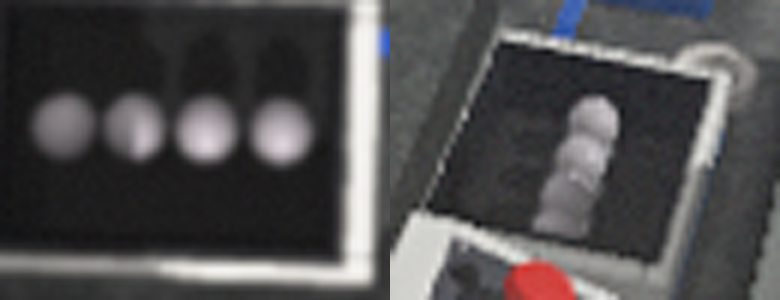

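```bash
python3 -c "
from h import *
t=np.radians(18)
print(rel((376.6,324,186),(0,1,0),(np.sin(t),0,-np.cos(t))))"
```

```text
[ 0.9386  0.0448  0.0378 -0.1568 -0.1572 -0.9901]
```

>>> jog_arm:
  series: "0.1 0 -0.02 -0.016 -0.016 -0.1 0.4;0.2 0.01 -0.02 -0.032 -0.032 -0.2 0.4;0.3 0.01 -0.02 -0.048 -0.048 -0.3 0.4;0.4 0.02 -0.02 -0.064 -0.064 -0.4 0.4;0.5 0.02 -0.02 -0.08 -0.08 -0.5 0.4;0.6 0.03 -0.02 -0.095 -0.095 -0.6 0.4;0.7 0.03 -0.02 -0.11 -0.11 -0.7 0.4;0.8 0.04 -0.01 -0.126 -0.126 -0.8 0.4;0.88 0.045 0 -0.142 -0.142 -0.9 0.4;0.9386 0.045 0.02 -0.157 -0.157 -0.99 0.4;0.9386 0.045 0.038 -0.157 -0.157 -0.99 0.4;0.9386 0.045 0.038 -0.157 -0.157 -0.99 0.4;0.9386 0.045 0.038 -0.157 -0.157 -0.99 0.4"

```text
time_s: 34.17
eef_pos: [377.2, 322.8, 186.2]
ee_rot: [0.157, 0.002, 0.988, 0.0]
force: [-0.1, 0.2, 0.2]
grip_width: 0.697
grip_force: 0.0
```

```bash
python3 -c "
from h import *
t=np.radians(18)
print(rel((408,324,86),(0,1,0),(np.sin(t),0,-np.cos(t))),sense()['eef_pos'],sense()['joints'])"
```

```text
[ 4.30e-03  3.20e-03  2.62e-01 -3.00e-04  2.00e-04 -2.20e-03] [377.20787541 322.77415343 186.1848039 ] [ 0.54998729  0.21605167  1.83757069 -0.22133464  0.83006139 -0.88881937]
```

>>> jog_arm:
  series: "0.004 0.003 0.08 0 0 -0.002 0.4;0.004 0.003 0.15 0 0 -0.002 0.4;0.004 0.003 0.2 0 0 -0.002 0.4;0.004 0.003 0.23 0 0 -0.002 0.4;0.004 0.003 0.25 0 0 -0.002 0.4;0.004 0.003 0.258 0 0 -0.002 0.4;0.004 0.003 0.258 0 0 -0.002 0.4"

```text
time_s: 35.05
eef_pos: [407.5, 324.5, 87.6]
ee_rot: [0.157, -0.001, 0.988, -0.0]
force: [0.1, 0.3, -0.2]
grip_width: 0.7
grip_force: 0.0
```

Run:
```python
from h import *
T=capture('top');S=capture('side')
cv2.imwrite('pics/k1.png',np.hstack([cv2.resize(c['img'][y:y+60,x:x+60,::-1],(390,390),interpolation=2) for c,y,x in((T,230,160),(S,190,270))]))
s=sense();print(s['eef_pos'],s['force'])
```

```text
[407.51699838 324.5202997   87.70889218] [ 0.08120326 -0.15734671  0.77100923]
```

View pics/k1.png

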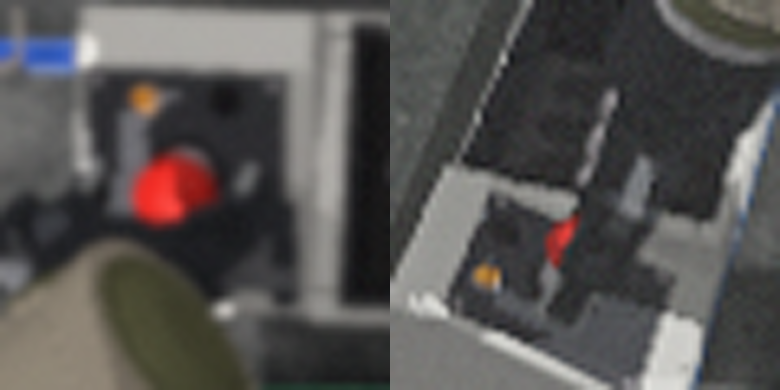

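>>> jog_arm:
  series: "0 0.005 0.003 0 0 0 0.1;0 0.005 0.003 0 0 0 0;0 0.005 0.003 0 0 0 -0.1;0 0.005 0.003 0 0 0 -1;0 0.005 0.003 0 0 0 -1;0 0.005 0.003 0 0 0 -1;0 0.005 0.003 0 0 0 -1"
  grip_force: 40

```text
time_s: 36.02
eef_pos: [407.5, 323.6, 86.7]
ee_rot: [0.155, -0.001, 0.988, -0.004]
force: [-4.6, -24.5, 20.1]
grip_width: 0.409
grip_force: 38.2
```

>>> jog_arm:
  series: "0 -0.007 0 0 0 0 -1;0 -0.007 0 0 0 0 -1"
  grip_force: 60

```text
time_s: 36.28
eef_pos: [407.6, 323.1, 86.9]
ee_rot: [0.157, -0.001, 0.988, -0.001]
force: [-6.5, -6.4, 13.1]
grip_width: 0.401
grip_force: 58.7
```

>>> jog_arm:
  series: "0 -0.007 -0.008 0 0 0 -1;0 -0.007 -0.014 0 0 0 -1;0 -0.007 -0.02 0 0 0 -1;0 -0.007 -0.026 0 0 0 -1;0 -0.007 -0.032 0 0 0 -1;0 -0.007 -0.032 0 0 0 -1"

```text
time_s: 37.02
eef_pos: [403.8, 322.7, 98.5]
ee_rot: [0.157, -0.001, 0.988, 0.002]
force: [-1.0, 15.8, -5.6]
grip_width: 0.398
grip_force: 64.3
```

>>> jog_arm:
  series: "0 0.004 -0.002 0 0 0 -1;0 0.004 -0.002 0 0 0 -1"

```text
time_s: 37.28
eef_pos: [403.7, 323.0, 98.5]
ee_rot: [0.157, -0.001, 0.988, 0.0]
force: [4.9, 6.4, -9.6]
grip_width: 0.399
grip_force: 63.9
```

Run:
```python
from h import *
T=capture('top');S=capture('side')
cv2.imwrite('pics/k2.png',np.hstack([cv2.resize(c['img'][y:y+60,x:x+60,::-1],(390,390),interpolation=2) for c,y,x in((T,230,160),(S,190,270))]))
for c in(T,S):
  h=cv2.cvtColor(c['img'],cv2.COLOR_RGB2HSV);m=(h[...,0]>45)&(h[...,0]<80)&(h[...,1]>110)&(h[...,2]>60);m[:220]*=(c is S);m[:200]=0;m[265:]=0;m[:,:150]=0;m[:,330:]=0
  print(m.sum(),np.argwhere(m)[:5])
```

```text
0 []
0 []
```

View pics/k2.png

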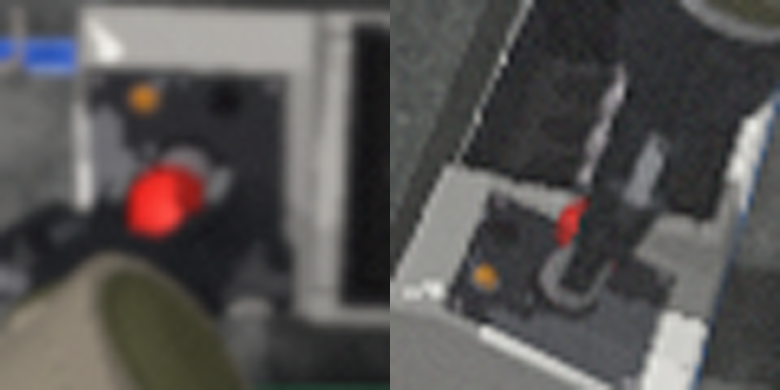

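>>> jog_arm:
  series: "0 0 0.002 0 0 0 -0.1;0 0 0.002 0 0 0 0;0 0 0.002 0 0 0 0.3;0 0 0.002 0 0 0 0.3;0 0 -0.03 0 0 0 0.3;0 0 -0.1 0 0 0 0.3;0 0 -0.2 0 0 0 0.3;-0.02 0 -0.3 0 0 0 0.3;-0.02 0 -0.35 0 0 0 0.3;-0.02 0 -0.35 0 0 0 0.3"

```text
time_s: 38.62
eef_pos: [367.9, 322.8, 236.5]
ee_rot: [0.158, -0.001, 0.987, 0.001]
force: [0.6, -0.3, -0.8]
grip_width: 0.65
grip_force: 0.0
```

Run:
```python
from h import *
T=capture('top');S=capture('side')
cv2.imwrite('pics/k3.png',np.hstack([cv2.resize(c['img'][y:y+60,x:x+60,::-1],(390,390),interpolation=2) for c,y,x in((T,230,160),(S,190,270))]))
print(sense()['eef_pos'],sense()['time_s'])
```

```text
[367.6571553  322.26513296 234.22102986] 38.725
```

View pics/k3.png

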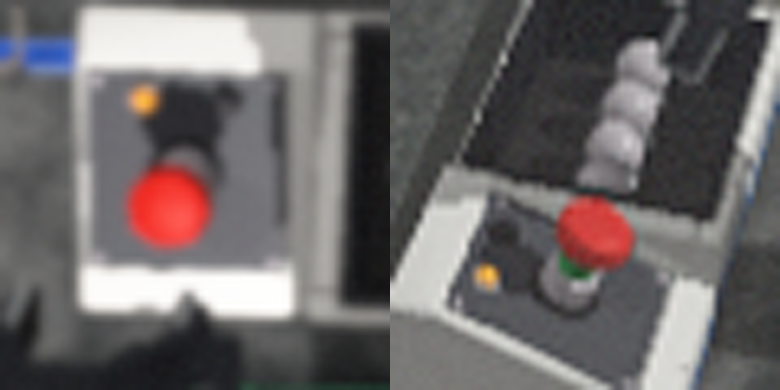

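>>> jog_arm:
  series: "0.019 0.002 0 0 0 0 -1;0.019 0.002 0.05 0 0 0 -1;0.019 0.002 0.1 0 0 0 -1;0.019 0.002 0.15 0 0 0 -1;0.019 0.002 0.15 0 0 0 -1;0.019 0.002 0.15 0 0 0 -1;0.019 0.002 0.15 0 0 0 -1;0.019 0.002 0.15 0 0 0 -1;0.019 0.002 0.15 0 0 0 -1;0.019 0.002 0.15 0 0 0 -1;0.019 0.002 0.15 0 0 0 -1;0.019 0.002 0.15 0 0 0 -1;0.019 0.002 0.15 0 0 0 -1;0.019 0.002 0.15 0 0 0 -1;0.019 0.002 0.15 0 0 0 -1;0.019 0.002 0.15 0 0 0 -1;0.019 0.002 0.15 0 0 0 -1;0.019 0.002 0.15 0 0 0 -1;0.019 0.002 0.15 0 0 0 -1;0.019 0.002 0.15 0 0 0 -1"

```text
time_s: 41.22
eef_pos: [379.2, 323.2, 175.2]
ee_rot: [0.156, -0.001, 0.988, -0.0]
force: [-0.3, 0.4, 0.6]
grip_width: -0.0
grip_force: 0.0
```

>>> jog_arm:
  series: "0 0 0 0 0 0 -1;0 0 0 0 0 0 -1;0 0 0 0 0 0 -1;0 0 0 0 0 0 -1;0 0 0 0 0 0 -1;0 0 0 0 0 0 -1;0 0 0 0 0 0 -1;0 0 0 0 0 0 -1;0 0 0 0 0 0 -1;0 0 0 0 0 0 -1;0 0 0 0 0 0 -1;0 0 0 0 0 0 -1;0 0 0 0 0 0 -1;0 0 0 0 0 0 -1;0 0 0 0 0 0 -1;0 0 0 0 0 0 -1;0 0 0 0 0 0 -1;0 0 0 0 0 0 -1;0 0 0 0 0 0 -1;0 0 0 0 0 0 -1"

```text
time_s: 43.72
eef_pos: [379.2, 323.2, 175.2]
ee_rot: [0.156, -0.001, 0.988, -0.0]
force: [0.5, 0.7, -0.4]
grip_width: 0.004
grip_force: 0.0
```

>>> jog_arm:
  series: "0 0 0 0 0 0 -1;0 0 0 0 0 0 -1;0 0 0 0 0 0 -1;0 0 0 0 0 0 -1;0 0 0 0 0 0 -1;0 0 0 0 0 0 -1;0 0 0 0 0 0 -1;0 0 0 0 0 0 -1;0 0 0 0 0 0 -1;0 0 0 0 0 0 -1;0 0 0 0 0 0 -1;0 0 0 0 0 0 -1;0 0 0 0 0 0 -1;0 0 0 0 0 0 -1;0 0 0 0 0 0 -1;0 0 0 0 0 0 -1;0 0 0 0 0 0 -1;0 0 0 0 0 0 -1;0 0 0 0 0 0 -1;0 0 0 0 0 0 -1"

```text
time_s: 46.22
eef_pos: [379.2, 323.2, 175.3]
ee_rot: [0.157, -0.001, 0.988, -0.0]
force: [-0.2, -0.1, 0.2]
grip_width: -0.003
grip_force: 0.0
```

>>> jog_arm:
  series: "0 0 0 0 0 0 -1;0 0 0 0 0 0 -1;0 0 0 0 0 0 -1;0 0 0 0 0 0 -1;0 0 0 0 0 0 -1;0 0 0 0 0 0 -1;0 0 0 0 0 0 -1;0 0 0 0 0 0 -1;0 0 0 0 0 0 -1;0 0 0 0 0 0 -1;0 0 0 0 0 0 -1;0 0 0 0 0 0 -1;0 0 0 0 0 0 -1;0 0 0 0 0 0 -1;0 0 0 0 0 0 -1;0 0 0.03 0 0 0 -1;0 0 0.06 0 0 0 -1;0 0 0.08 0 0 0 -1;0 0 0.085 0 0 0 -1;0 0 0.085 0 0 0 -1"

```text
time_s: 48.72
eef_pos: [389.8, 323.2, 142.9]
ee_rot: [0.156, -0.001, 0.988, -0.0]
force: [0.5, 0.8, -0.3]
grip_width: 0.003
grip_force: 0.0
```

```bash
python3 -c "
from h import *
t=np.radians(18)
print(rel((403.7,323,98.5),(0,1,0),(np.sin(t),0,-np.cos(t)))*400,sense()['eef_pos'])"
```

```text
[ 5.200e-01 -2.000e-01  4.648e+01 -8.000e-02  4.000e-02  4.400e-01] [389.8094033  323.21929852 142.87486694]
```

>>> jog_arm:
  series: "0 0 0.01 0 0 0 -1;0 0 0.015 0 0 0 -1;0 0 0.02 0 0 0 -1;0 0 0.025 0 0 0 -1;0 0 0.025 0 0 0 -1"

```text
time_s: 49.35
eef_pos: [392.8, 323.2, 133.3]
ee_rot: [0.156, -0.001, 0.988, -0.0]
force: [0.3, -0.9, 0.1]
grip_width: -0.001
grip_force: 0.0
```

>>> jog_arm:
  series: "0 0 0.005 0 0 0 -1;0 0 0.01 0 0 0 -1;0 0 0.0125 0 0 0 -1;0 0 0.0125 0 0 0 -1"

```text
time_s: 49.85
eef_pos: [394.4, 323.2, 128.6]
ee_rot: [0.156, -0.001, 0.988, -0.0]
force: [-0.4, -0.2, -0.2]
grip_width: -0.002
grip_force: 0.0
```

>>> jog_arm:
  series: "0 0 0.005 0 0 0 -1;0 0 0.01 0 0 0 -1;0 0 0.01 0 0 0 -1"

```text
time_s: 50.22
eef_pos: [395.6, 323.2, 125.0]
ee_rot: [0.157, -0.001, 0.988, -0.0]
force: [-3.0, -0.9, 5.2]
grip_width: -0.002
grip_force: 2.9
```

>>> jog_arm:
  series: "0 0 0.005 0 0 0 -1;0 0 0.01 0 0 0 -1;0 0 0.01 0 0 0 -1"

```text
time_s: 50.6
eef_pos: [396.9, 323.2, 120.8]
ee_rot: [0.156, -0.001, 0.988, -0.0]
force: [-0.4, 0.0, 0.3]
grip_width: -0.002
grip_force: 0.3
```

>>> jog_arm:
  series: "0 0 0.005 0 0 0 -1;0 0 0.01 0 0 0 -1;0 0 0.015 0 0 0 -1;0 0 0.015 0 0 0 -1"

```text
time_s: 51.1
eef_pos: [398.7, 323.2, 115.1]
ee_rot: [0.156, -0.001, 0.988, -0.0]
force: [-0.2, -0.9, -0.0]
grip_width: -0.0
grip_force: 0.0
```

>>> jog_arm:
  series: "0 0 0.004 0 0 0 -1;0 0 0.007 0 0 0 -1;0 0 0.007 0 0 0 -1"

```text
time_s: 51.48
eef_pos: [399.3, 323.4, 114.3]
ee_rot: [0.157, -0.001, 0.988, -0.0]
force: [-13.0, -4.0, 20.7]
grip_width: 0.002
grip_force: 12.1
```

>>> jog_arm:
  series: "0 0 -0.01 0 0 0 -1;0 0 -0.1 0 0 0 -1;0 0 -0.2 0 0 0 0.2;0 0 -0.3 0 0 0 0.2;0 0 -0.3 0 0 0 0.2;0 0 -0.3 0 0 0 0.2"

```text
time_s: 52.22
eef_pos: [362.4, 323.0, 226.0]
ee_rot: [0.156, -0.001, 0.988, -0.0]
force: [-1.1, 0.1, -0.0]
grip_width: 0.603
grip_force: 0.0
```

Run:
```python
from fit import *
np.set_printoptions(precision=1,suppress=True)
T=capture('top');S=capture('side')
cv2.imwrite('pics/k4.png',np.hstack([cv2.resize(c['img'][y:y+110,x:x+w,::-1],None,fx=3,fy=3,interpolation=2)[:330] for c,y,x,w in((T,165,190,135),(S,140,220,120))]))
print(find('storage_box',(613,-208),[T,S]))
def sp(c,box):
    h=cv2.cvtColor(c['img'],cv2.COLOR_RGB2HSV);g=cv2.GaussianBlur(h[...,2],(0,0),1)
    m=np.zeros(g.shape,np.uint8);m[box[0]:box[1],box[2]:box[3]]=(g>75)[box[0]:box[1],box[2]:box[3]]
    n,l,st,ce=cv2.connectedComponentsWithStats(m)
    return [(ce[i][::-1],st[i]) for i in range(1,n) if st[i][4]>15]
for b in sp(T,(244,268,216,271)):print(b, onz(T,b[0],39))
print(rel((419,108,150)))
```

```text
((array([ 575.1, -210. ,    0. ]), np.float64(0.3156628906726837)), [(array([ 574.7, -208.9,    0. ]), np.float64(0.03250879794359207)), (array([ 582. , -244.7,    0. ]), np.float64(0.24451622366905212))])
(array([255.8, 238.1]), array([221, 251,  34,  11, 263], dtype=int32)) [417.8 176.3  39. ]
(array([256.8, 261.3]), array([256, 252,  11,  11,  95], dtype=int32)) [416.9 105.9  39. ]
[-0.1 -0.5  0.2  0.2  0.2  1. ]
```

View pics/k4.png

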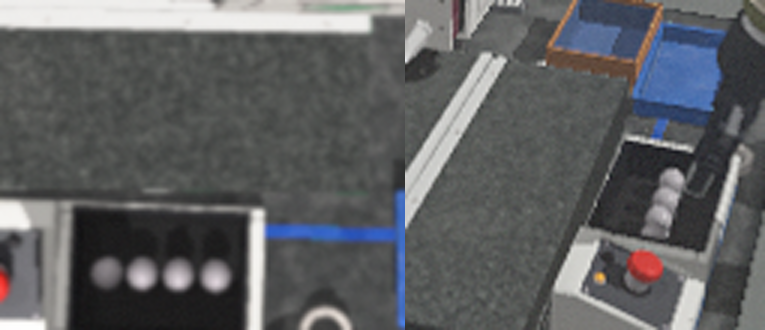

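```bash
python3 -c "
from h import *
print(rel((418.5,107.3,150)))"
```

```text
[-0.074  -0.5391  0.2241  0.1555  0.157   0.9921]
```

>>> jog_arm:
  series: "-0.01 -0.05 0 0.016 0.016 0.1 0.2;-0.02 -0.1 0 0.032 0.032 0.2 0.2;-0.03 -0.17 0 0.048 0.048 0.3 0.2;-0.04 -0.24 0 0.064 0.064 0.4 0.2;-0.05 -0.31 0 0.08 0.08 0.5 0.2;-0.06 -0.38 0.03 0.095 0.095 0.6 0.2;-0.07 -0.45 0.08 0.11 0.11 0.7 0.2;-0.074 -0.5 0.12 0.126 0.126 0.8 0.2;-0.074 -0.53 0.16 0.142 0.142 0.9 0.2;-0.074 -0.539 0.2 0.156 0.157 0.992 0.2;-0.074 -0.539 0.224 0.156 0.157 0.992 0.2;-0.074 -0.539 0.224 0.156 0.157 0.992 0.2;-0.074 -0.539 0.224 0.156 0.157 0.992 0.2"

```text
time_s: 54.05
eef_pos: [418.6, 108.0, 151.3]
ee_rot: [0.001, 0.706, 0.708, 0.001]
force: [-0.5, 0.0, -0.0]
grip_width: 0.598
grip_force: 0.0
```

```bash
python3 -c "
from h import *
print(rel((418.5,107.3,43.5)))"
```

```text
[-1.700e-03 -9.000e-04  2.694e-01  1.200e-03 -2.000e-04  1.600e-03]
```

>>> jog_arm:
  series: "-0.001 0 0.1 0.001 0 0.002 0.2;-0.001 0 0.18 0.001 0 0.002 0.2;-0.001 0 0.23 0.001 0 0.002 0.2;-0.001 0 0.26 0.001 0 0.002 0.2;-0.001 0 0.269 0.001 0 0.002 0.2;-0.001 0 0.269 0.001 0 0.002 0.2;-0.001 0 0.269 0.001 0 0.002 -1;-0.001 0 0.269 0.001 0 0.002 -1;-0.001 0 0.269 0.001 0 0.002 -1;-0.001 0 0.269 0.001 0 0.002 -1;-0.001 0 0.269 0.001 0 0.002 -1"
  grip_force: 40

```text
time_s: 55.42
eef_pos: [419.2, 107.3, 44.1]
ee_rot: [0.0, 0.708, 0.706, 0.0]
force: [-1.6, -0.2, 7.0]
grip_width: 0.326
grip_force: 38.9
```

>>> jog_arm:
  series: "0 0 -0.02 0 0 0 -1;0 0 -0.1 0 0 0 -1;0 0 -0.2 0 0 0 -1;0 0 -0.28 0 0 0 -1;0 0 -0.28 0 0 0 -1;0 0 -0.28 0 0 0 -1"

```text
time_s: 56.18
eef_pos: [418.3, 107.2, 154.6]
ee_rot: [-0.001, 0.708, 0.706, -0.0]
force: [-0.0, 0.1, -1.0]
grip_width: 0.322
grip_force: 39.6
```

```bash
python3 -c "
from h import *
print(rel((575,-263,36)))"
```

```text
[-9.246e-01  3.948e-01  2.954e-01 -1.000e-03 -3.000e-04 -1.800e-03]
```

>>> jog_arm:
  series: "-0.1 0.02 0 0 0 0 -1;-0.22 0.05 0 0 0 0 -1;-0.35 0.1 0 0 0 0 -1;-0.48 0.16 0 0 0 0 -1;-0.61 0.22 0 0 0 0 -1;-0.73 0.28 0 0 0 0 -1;-0.83 0.34 0 0 0 0 -1;-0.9 0.38 0 0 0 0 -1;-0.925 0.395 0 0 0 -0.002 -1;-0.925 0.395 0.05 0 0 -0.002 -1;-0.925 0.395 0.13 0 0 -0.002 -1;-0.925 0.395 0.2 0 0 -0.002 -1;-0.925 0.395 0.24 0 0 -0.002 -1;-0.925 0.395 0.27 0 0 -0.002 -1;-0.925 0.395 0.283 0 0 -0.002 -1;-0.925 0.395 0.283 0 0 -0.002 -1;-0.925 0.395 0.283 0 0 -0.002 -1"

```text
time_s: 58.3
eef_pos: [576.1, -263.4, 42.6]
ee_rot: [0.0, 0.707, 0.707, 0.0]
force: [-0.4, 0.3, -1.2]
grip_width: 0.325
grip_force: 39.7
```

Run:
```python
from fit import *
S=capture('side')
save(S,'b1.png',(110,190,250,340),6)
s=sense();print(s['eef_pos'],s['force'])
```

```text
[ 576.03978534 -263.33369718   42.54366615] [ 0.35892338 -0.55179474 -0.84357183]
```

View pics/b1.png

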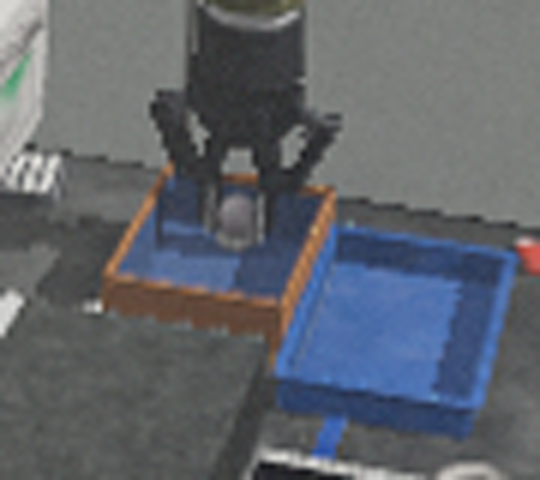

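>>> jog_arm:
  series: "0 0 0.004 0 0 0 -1;0 0 0.008 0 0 0 -1;0 0 0.012 0 0 0 -1;0 0 0.014 0 0 0 -1;0 0 0.014 0 0 0 -1"

```text
time_s: 58.98
eef_pos: [575.7, -263.1, 36.2]
ee_rot: [-0.0, 0.707, 0.707, 0.0]
force: [-1.1, -0.1, -1.0]
grip_width: 0.322
grip_force: 39.7
```

>>> jog_arm:
  series: "0 0 0.002 0 0 0 -1;0 0 0.004 0 0 0 -1;0 0 0.004 0 0 0 -1"

```text
time_s: 59.35
eef_pos: [575.8, -263.2, 35.2]
ee_rot: [-0.0, 0.707, 0.707, 0.0]
force: [-2.1, 0.1, 4.8]
grip_width: 0.322
grip_force: 40.2
```

>>> jog_arm:
  series: "0 0 0 0 0 0 -0.2;0 0 0 0 0 0 0;0 0 0 0 0 0 0.2;0 0 0 0 0 0 0.2;0 0 -0.05 0 0 0 0.2;0 0 -0.15 0 0 0 0.2;0 0 -0.26 0 0 0 0.2;0.1 -0.05 -0.29 0 0 0 0.2;0.22 -0.1 -0.29 0 0 0 0.2;0.35 -0.16 -0.29 0 0 0 0.2;0.48 -0.22 -0.29 0 0 0 0.2;0.61 -0.28 -0.29 0 0 0 0.2;0.74 -0.33 -0.29 0 0 0 0.2;0.86 -0.37 -0.29 0 0 0 0.2;0.95 -0.39 -0.29 0 0 0 0.2;1 -0.3925 -0.29 0 0 0 0.2;1 -0.3925 -0.29 0 0 0 0.2;1 -0.3925 -0.29 0 0 0 0.2"

```text
time_s: 61.6
eef_pos: [418.9, 136.2, 151.5]
ee_rot: [0.0, 0.707, 0.707, 0.0]
force: [-0.6, 0.8, -0.2]
grip_width: 0.597
grip_force: 0.0
```

Run:
```python
from h import *
print(rel((418.8,144.5,43)))
```

```text
[ 2.070e-02 -5.000e-04  2.713e-01  3.000e-04 -2.000e-04 -0.000e+00]
```

>>> jog_arm:
  series: "0.02 0 0.05 0 0 0 0.2;0.0205 0 0.13 0 0 0 0.2;0.0205 0 0.2 0 0 0 0.2;0.0205 0 0.25 0 0 0 0.2;0.0205 0 0.27 0 0 0 0.2;0.0205 0 0.27 0 0 0 0.2;0.0205 0 0.27 0 0 0 -1;0.0205 0 0.27 0 0 0 -1;0.0205 0 0.27 0 0 0 -1;0.0205 0 0.27 0 0 0 -1;0.0205 0 0.27 0 0 0 -1"

```text
time_s: 62.98
eef_pos: [419.2, 144.9, 43.9]
ee_rot: [0.0, 0.707, 0.707, 0.001]
force: [-0.7, -0.6, 4.5]
grip_width: 0.326
grip_force: 39.0
```

>>> jog_arm:
  series: "0 0 -0.02 0 0 0 -1;0 0 -0.1 0 0 0 -1;0 0 -0.2 0 0 0 -1;0 0 -0.28 0 0 0 -1;0 0 -0.28 0 0 0 -1;0 0 -0.28 0 0 0 -1"

```text
time_s: 63.72
eef_pos: [418.1, 144.9, 154.3]
ee_rot: [-0.001, 0.707, 0.707, -0.0]
force: [0.3, -0.0, -2.2]
grip_width: 0.324
grip_force: 39.7
```

Run:
```python
from fit import *
T=capture('top')
print(find('storage_box',(575,-209),[T])[1])
print(rel((575.5,-227,40)))
```

```text
[(array([ 5.75141814e+02, -2.09132182e+02,  2.75446593e-02]), np.float64(0.055873434990644455))]
[-9.300e-01  3.940e-01  2.834e-01 -1.700e-03 -2.000e-04  2.000e-04]
```

Box unchanged. Contact expected near z=35.

>>> jog_arm:
  series: "-0.1 0.02 0 0 0 0 -1;-0.22 0.05 0 0 0 0 -1;-0.35 0.1 0 0 0 0 -1;-0.48 0.16 0 0 0 0 -1;-0.61 0.22 0 0 0 0 -1;-0.73 0.28 0 0 0 0 -1;-0.83 0.34 0 0 0 0 -1;-0.9 0.38 0 0 0 0 -1;-0.93 0.394 0 0 0 0 -1;-0.93 0.394 0.05 0 0 0 -1;-0.93 0.394 0.13 0 0 0 -1;-0.93 0.394 0.2 0 0 0 -1;-0.93 0.394 0.24 0 0 0 -1;-0.93 0.394 0.27 0 0 0 -1;-0.93 0.394 0.283 0 0 0 -1;-0.93 0.394 0.283 0 0 0 -1;-0.93 0.394 0.283 0 0 0 -1"

```text
time_s: 65.95
eef_pos: [576.7, -227.2, 42.2]
ee_rot: [0.0, 0.707, 0.707, 0.0]
force: [0.8, -0.3, -1.9]
grip_width: 0.322
grip_force: 39.8
```

>>> jog_arm:
  series: "0 0 0.003 0 0 0 -1;0 0 0.006 0 0 0 -1;0 0 0.008 0 0 0 -1;0 0 0.008 0 0 0 -1"

```text
time_s: 66.45
eef_pos: [576.3, -226.9, 38.2]
ee_rot: [-0.0, 0.707, 0.707, 0.0]
force: [0.2, 0.3, -1.9]
grip_width: 0.323
grip_force: 39.8
```

>>> jog_arm:
  series: "0 0 0.002 0 0 0 -1;0 0 0.004 0 0 0 -1;0 0 0.006 0 0 0 -1;0 0 0.006 0 0 0 -1"

```text
time_s: 66.95
eef_pos: [576.3, -226.9, 35.8]
ee_rot: [-0.0, 0.707, 0.707, 0.0]
force: [0.6, -0.5, -1.8]
grip_width: 0.322
grip_force: 39.8
```

>>> jog_arm:
  series: "0 0 0.002 0 0 0 -1;0 0 0.003 0 0 0 -1;0 0 0.003 0 0 0 -1"

```text
time_s: 67.32
eef_pos: [576.4, -227.0, 35.0]
ee_rot: [-0.0, 0.707, 0.707, 0.0]
force: [-0.9, 0.2, 3.5]
grip_width: 0.324
grip_force: 40.1
```

>>> jog_arm:
  series: "0 0 0 0 0 0 -0.2;0 0 0 0 0 0 0;0 0 0 0 0 0 0.2;0 0 0 0 0 0 0.2;0 0 -0.05 0 0 0 0.2;0 0 -0.15 0 0 0 0.2;0 0 -0.26 0 0 0 0.2;0.1 -0.05 -0.29 0 0 0 0.2;0.22 -0.1 -0.29 0 0 0 0.2;0.35 -0.16 -0.29 0 0 0 0.2;0.48 -0.22 -0.29 0 0 0 0.2;0.61 -0.28 -0.29 0 0 0 0.2;0.74 -0.33 -0.29 0 0 0 0.2;0.86 -0.37 -0.29 0 0 0 0.2;0.95 -0.39 -0.29 0 0 0 0.2;1 -0.3935 -0.29 0 0 0 0.2;1 -0.3935 -0.29 0 0 0 0.2;1 -0.3935 -0.29 0 0 0 0.2"

```text
time_s: 69.58
eef_pos: [419.1, 172.4, 151.5]
ee_rot: [0.0, 0.707, 0.707, 0.0]
force: [0.2, -0.3, -0.0]
grip_width: 0.598
grip_force: 0.0
```

Run:
```python
from h import *
print(rel((418.8,181,43)))
```

```text
[ 0.0213 -0.001   0.2713  0.0003 -0.0003  0.    ]
```

>>> jog_arm:
  series: "0.02 -0.001 0.05 0 0 0 0.2;0.021 -0.001 0.13 0 0 0 0.2;0.021 -0.001 0.2 0 0 0 0.2;0.021 -0.001 0.25 0 0 0 0.2;0.021 -0.001 0.27 0 0 0 0.2;0.021 -0.001 0.27 0 0 0 0.2;0.021 -0.001 0.27 0 0 0 -1;0.021 -0.001 0.27 0 0 0 -1;0.021 -0.001 0.27 0 0 0 -1;0.021 -0.001 0.27 0 0 0 -1;0.021 -0.001 0.27 0 0 0 -1"

```text
time_s: 70.95
eef_pos: [419.0, 181.4, 44.0]
ee_rot: [0.0, 0.707, 0.707, 0.001]
force: [-0.5, -2.2, 5.4]
grip_width: 0.325
grip_force: 39.0
```

>>> jog_arm:
  series: "0 0 -0.02 0 0 0 -1;0 0 -0.1 0 0 0 -1;0 0 -0.2 0 0 0 -1;0 0 -0.28 0 0 0 -1;0 0 -0.28 0 0 0 -1;0 0 -0.28 0 0 0 -1"

```text
time_s: 71.7
eef_pos: [417.9, 181.3, 154.3]
ee_rot: [-0.001, 0.707, 0.707, -0.0]
force: [0.1, -0.3, -1.9]
grip_width: 0.327
grip_force: 39.7
```

Run:
```python
from fit import *
T=capture('top')
print(find('storage_box',(575,-209),[T])[1])
print(rel((576,-191,40)))
```

```text
[(array([ 5.73722328e+02, -2.07563817e+02,  7.82575205e-03]), np.float64(0.09326805919408798))]
[-9.308e-01  3.958e-01  2.835e-01 -1.700e-03 -1.000e-04  2.000e-04]
```

>>> jog_arm:
  series: "-0.1 0.02 0 0 0 0 -1;-0.22 0.05 0 0 0 0 -1;-0.35 0.1 0 0 0 0 -1;-0.48 0.16 0 0 0 0 -1;-0.61 0.22 0 0 0 0 -1;-0.73 0.28 0 0 0 0 -1;-0.83 0.34 0 0 0 0 -1;-0.9 0.38 0 0 0 0 -1;-0.93 0.394 0 0 0 0 -1;-0.93 0.394 0.05 0 0 0 -1;-0.93 0.394 0.13 0 0 0 -1;-0.93 0.394 0.2 0 0 0 -1;-0.93 0.394 0.24 0 0 0 -1;-0.93 0.394 0.27 0 0 0 -1;-0.93 0.394 0.283 0 0 0 -1;-0.93 0.394 0.283 0 0 0 -1;-0.93 0.394 0.283 0 0 0 -1"

```text
time_s: 73.92
eef_pos: [576.5, -190.7, 42.2]
ee_rot: [0.0, 0.707, 0.707, 0.0]
force: [-0.7, 0.3, -1.3]
grip_width: 0.324
grip_force: 39.7
```

>>> jog_arm:
  series: "0 0 0.003 0 0 0 -1;0 0 0.006 0 0 0 -1;0 0 0.009 0 0 0 -1;0 0 0.012 0 0 0 -1;0 0 0.014 0 0 0 -1;0 0 0.014 0 0 0 -1"

```text
time_s: 74.68
eef_pos: [576.1, -190.5, 35.8]
ee_rot: [-0.0, 0.707, 0.707, 0.0]
force: [0.5, 0.0, -2.0]
grip_width: 0.321
grip_force: 39.7
```

>>> jog_arm:
  series: "0 0 0.002 0 0 0 -1;0 0 0.003 0 0 0 -1;0 0 0.003 0 0 0 -1"

```text
time_s: 75.05
eef_pos: [576.2, -190.6, 35.0]
ee_rot: [-0.0, 0.707, 0.707, 0.0]
force: [-1.8, 1.0, 3.6]
grip_width: 0.324
grip_force: 40.1
```

>>> jog_arm:
  series: "0 0 0 0 0 0 -0.2;0 0 0 0 0 0 0;0 0 0 0 0 0 0.2;0 0 0 0 0 0 0.2;0 0 -0.05 0 0 0 0.2;0 0 -0.15 0 0 0 0.2;0 0 -0.26 0 0 0 0.2;0.1 -0.05 -0.29 0 0 0 0.2;0.22 -0.1 -0.29 0 0 0 0.2;0.35 -0.16 -0.29 0 0 0 0.2;0.48 -0.22 -0.29 0 0 0 0.2;0.61 -0.28 -0.29 0 0 0 0.2;0.74 -0.33 -0.29 0 0 0 0.2;0.86 -0.37 -0.29 0 0 0 0.2;0.95 -0.39 -0.29 0 0 0 0.2;1 -0.394 -0.29 0 0 0 0.2;1 -0.394 -0.29 0 0 0 0.2;1 -0.394 -0.29 0 0 0 0.2"

```text
time_s: 77.3
eef_pos: [418.6, 208.8, 150.9]
ee_rot: [-0.0, 0.707, 0.707, -0.0]
force: [0.8, 0.4, -0.3]
grip_width: 0.602
grip_force: 0.0
```

Run:
```python
from h import *
print(rel((418.5,217.8,43)))
```

```text
[ 2.250e-02 -0.000e+00  2.698e-01 -3.000e-04 -2.000e-04 -0.000e+00]
```

>>> jog_arm:
  series: "0.02 0 0.05 0 0 0 0.2;0.0225 0 0.13 0 0 0 0.2;0.0225 0 0.2 0 0 0 0.2;0.0225 0 0.25 0 0 0 0.2;0.0225 0 0.269 0 0 0 0.2;0.0225 0 0.269 0 0 0 0.2;0.0225 0 0.269 0 0 0 -1;0.0225 0 0.269 0 0 0 -1;0.0225 0 0.269 0 0 0 -1;0.0225 0 0.269 0 0 0 -1;0.0225 0 0.269 0 0 0 -1"

```text
time_s: 78.68
eef_pos: [418.9, 218.4, 44.3]
ee_rot: [0.0, 0.707, 0.707, 0.001]
force: [-1.4, -0.9, 5.7]
grip_width: 0.323
grip_force: 39.0
```

>>> jog_arm:
  series: "0 0 -0.02 0 0 0 -1;0 0 -0.1 0 0 0 -1;0 0 -0.2 0 0 0 -1;0 0 -0.28 0 0 0 -1;0 0 -0.28 0 0 0 -1;0 0 -0.28 0 0 0 -1"

```text
time_s: 79.42
eef_pos: [417.9, 218.2, 154.6]
ee_rot: [-0.001, 0.707, 0.707, -0.001]
force: [-0.8, -0.9, -0.4]
grip_width: 0.323
grip_force: 39.6
```

Run:
```python
from fit import *
T=capture('top')
print(find('storage_box',(575,-209),[T])[1])
print(rel((576,-154.5,40)))
```

```text
[(array([ 5.74776233e+02, -2.08958529e+02,  1.39678565e-02]), np.float64(0.16616997122764587))]
[-9.319e-01  3.958e-01  2.846e-01 -1.700e-03  0.000e+00  2.000e-04]
```

>>> jog_arm:
  series: "-0.1 0.02 0 0 0 0 -1;-0.22 0.05 0 0 0 0 -1;-0.35 0.1 0 0 0 0 -1;-0.48 0.16 0 0 0 0 -1;-0.61 0.22 0 0 0 0 -1;-0.73 0.28 0 0 0 0 -1;-0.83 0.34 0 0 0 0 -1;-0.9 0.38 0 0 0 0 -1;-0.931 0.394 0 0 0 0 -1;-0.931 0.394 0.05 0 0 0 -1;-0.931 0.394 0.13 0 0 0 -1;-0.931 0.394 0.2 0 0 0 -1;-0.931 0.394 0.24 0 0 0 -1;-0.931 0.394 0.27 0 0 0 -1;-0.931 0.394 0.283 0 0 0 -1;-0.931 0.394 0.283 0 0 0 -1;-0.931 0.394 0.283 0 0 0 -1"

```text
time_s: 81.65
eef_pos: [576.5, -154.1, 42.6]
ee_rot: [0.0, 0.707, 0.707, 0.0]
force: [-0.7, -0.2, -0.3]
grip_width: 0.326
grip_force: 39.7
```

>>> jog_arm:
  series: "0 0 0.003 0 0 0 -1;0 0 0.006 0 0 0 -1;0 0 0.009 0 0 0 -1;0 0 0.012 0 0 0 -1;0 0 0.014 0 0 0 -1;0 0 0.014 0 0 0 -1"

```text
time_s: 82.4
eef_pos: [576.1, -153.9, 36.2]
ee_rot: [-0.0, 0.707, 0.707, -0.0]
force: [-0.3, -0.2, -1.2]
grip_width: 0.323
grip_force: 39.7
```

>>> jog_arm:
  series: "0 0 0.002 0 0 0 -1;0 0 0.003 0 0 0 -1;0 0 0.003 0 0 0 -1"

```text
time_s: 82.78
eef_pos: [576.2, -154.0, 35.4]
ee_rot: [-0.0, 0.707, 0.707, 0.0]
force: [-1.3, 0.7, 3.6]
grip_width: 0.323
grip_force: 39.9
```

>>> jog_arm:
  series: "0 0 0 0 0 0 -0.2;0 0 0 0 0 0 0;0 0 0 0 0 0 0.2;0 0 0 0 0 0 0.2;0 0 -0.05 0 0 0 0.2;0 0 -0.15 0 0 0 0.2;0 0 -0.26 0 0 0 0.2;0.1 -0.1 -0.35 0 0 0 0.2;0.2 -0.2 -0.4 0 0 0 0.2;0.3 -0.3 -0.4 0 0 0 0.2;0.4 -0.4 -0.4 0 0 0 0.2;0.4 -0.4 -0.4 0 0 0 0.2;0.4 -0.4 -0.4 0 0 0 0.2"

```text
time_s: 84.4
eef_pos: [416.7, 5.6, 195.6]
ee_rot: [0.0, 0.707, 0.707, 0.0]
force: [-0.4, 0.2, -0.5]
grip_width: 0.601
grip_force: 0.0
```

Run:
```python
from h import *
T=capture('top');S=capture('side')
cv2.imwrite('pics/end.png',np.hstack([cv2.resize(T['img'][165:275,320:400,::-1],None,fx=4,fy=4,interpolation=2),cv2.resize(S['img'][130:240,245:345,::-1],None,fx=4,fy=4,interpolation=2)]))
```

```text
(no output)
```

View pics/end.png

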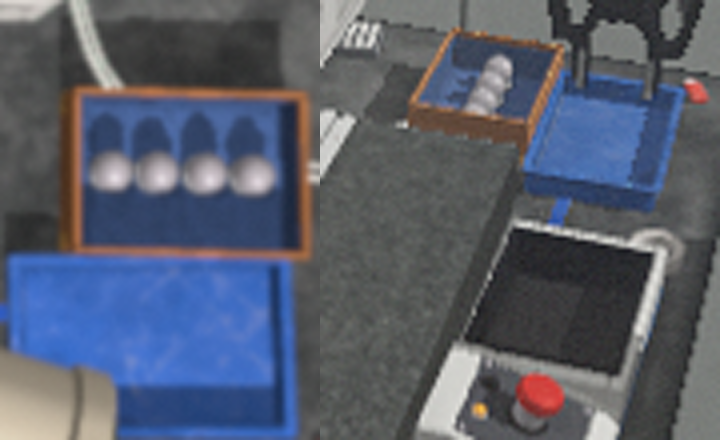

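All four spheres stand in the box, the well is empty, and the knob shows no green stem, so it is in.

```bash
python3 -c "
from rig import finish_job
print(finish_job())"
```

```text
the job is handed in; nothing more can be done
None
```

All four spheres were demagnetised as one batch with the knob out for over ten seconds, the knob was pushed home, and the spheres were set down in the felt-lined box; the job is handed in, and no verdict came back.

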